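# Line up power modules on the rotary inspection table

### The job

Turn the rotary table clockwise back to its loading stop and, with it there, line up all the finned power modules upright on it in one tight row: each end-on and flush against the long fence, sides touching, the first one against the short end stop. Then turn the table the quarter turn anticlockwise, until it drops into its inspection stop, with the row still tight and square, and let go. Do not disturb the bottle or the screwdriver.

Things in the scene. Friction and masses are not known exactly. Their poses are not given: they have to be found in the camera images.
- turntable (a joint): Angle of the rotary table, a dark disc 320 across, top 24 above the bench, vertical axis. 0 = loading stop, 1.571 = inspection stop; grows anticlockwise from above; starts in between. Friction (0.25 N m) holds it anywhere. In the last 0.14 rad before each hard stop a sprung roller at the rim rides over a bump (about 5 N more at the post), then holds it there.
- pivot (a point): Centre of the disc, on its top face (24 above the bench); its axes turn with the disc (z up).
- corner (a point): Corner of fence and end stop on the disc top, (+45, -105) from the pivot; axes turn with the disc. Fence face: plane x = 0, y -5 to 220. End stop face: plane y = 0, x -66 to 0. Both bars 14 high, 10 thick. Modules stand at x < 0, y > 0: origins at x = -33, y = 20, 60, 100, 140, 180. At the loading stop the fence lies on the disc's side away from the robot (yaw within 0.3).
- post_top (a point): Centre of the top of the black upright post by which the table is turned: 18 diameter, 42 high above the disc's top, 127 from the pivot in the direction -45 degrees of the disc's axes (behind the fence); its centre is 35 from the fence's back.
- module1: Power module: black potted base under an aluminium heat sink with seven fins running lengthwise; a plain block 66 long (its x) x 40 wide (its y) x 26 high, 0.1 to 0.17 kg. Origin: centre of its underside; z up. All modules are identical and interchangeable; 4 or 5 of the six are present
- module2: Power module: black potted base under an aluminium heat sink with seven fins running lengthwise; a plain block 66 long (its x) x 40 wide (its y) x 26 high, 0.1 to 0.17 kg. Origin: centre of its underside; z up. All modules are identical and interchangeable; 4 or 5 of the six are present
- module3: Power module: black potted base under an aluminium heat sink with seven fins running lengthwise; a plain block 66 long (its x) x 40 wide (its y) x 26 high, 0.1 to 0.17 kg. Origin: centre of its underside; z up. All modules are identical and interchangeable; 4 or 5 of the six are present
- module4: Power module: black potted base under an aluminium heat sink with seven fins running lengthwise; a plain block 66 long (its x) x 40 wide (its y) x 26 high, 0.1 to 0.17 kg. Origin: centre of its underside; z up. All modules are identical and interchangeable; 4 or 5 of the six are present
- module5: Power module: black potted base under an aluminium heat sink with seven fins running lengthwise; a plain block 66 long (its x) x 40 wide (its y) x 26 high, 0.1 to 0.17 kg. Origin: centre of its underside; z up. All modules are identical and interchangeable; 4 or 5 of the six are present
- module6: Power module: black potted base under an aluminium heat sink with seven fins running lengthwise; a plain block 66 long (its x) x 40 wide (its y) x 26 high, 0.1 to 0.17 kg. Origin: centre of its underside; z up. All modules are identical and interchangeable; 4 or 5 of the six are present
- flux_bottle: Bystander: amber bottle, 38 diameter, 85 high, standing; origin at the centre of its underside.
- screwdriver: Bystander: screwdriver with an orange handle lying on the bench; origin under its middle.

How it is judged:
By the outcome, as a careful person would: the job done as asked, in the order asked, and still so for the second after the job is handed in, with the robot touching nothing.
Of module1, module2, module3, module4, module5, module6 only 4 to 5 are there at a start; the rules pass over those that are not, and their reading is None.
At some moment in a run one of module1, module2, module3, module4, module5, module6 may be knocked a few centimetres aside while the robot is not near it.
Once in a run the grip may slacken for a moment while it holds something.
It also fails if it takes over 200 s, if anything falls off the work surface, if the arm or the gripper's body presses on something with over 40 N, if the wrist force passes 120 N, or if a joint passes its speed limit or range.

### The arm

A 7-joint arm with a two-finger parallel gripper is mounted at the origin on the work surface. World frame = base frame: x ahead of the robot, y to its left, z up, the work surface at z = 0. Lengths are in mm, angles in rad, forces in N, time in s.
With the tool pointing down it reaches from about 350 to 775 mm from the base axis. Payload 3.1 kg.
Tool frame: the origin (TCP) lies between the finger pads; the fingertips stand 8 mm ahead of it and the grasp point (between the pads) lies 11 mm behind it (r.finger_overhang is the z of the fingertips in the tool frame, in mm); z points along the fingers, y is the line along which they close (so a half turn about z gives the same grasp; the last joint's range is limited). The gripper opens to 85 mm and grips with 20 to 120 N. Pads are 22 mm wide; open, the fingers measure 114 mm over their backs; the gripper's body (76 mm by 85 mm) begins 54 mm behind the grasp point. The pads swing forward as they close: fully open they stand 13 mm farther back than shut.
Start: joints at [-1.258, 0.311, 0.014, 1.512, -0.004, 1.319, -0.027], TCP at [191.045, 515.77, 239.304] pointing down, gripper open.
Joint ranges: [-2.7, 2.7], [-0.3, 1.91], [-1.27, 1.3], [0.12, 2.57], [-1.44, 4.58], [0.2, 2.03], [-3.05, 3.05]. Speed limits (rad/s): [2.79, 2.79, 3.14, 3.14, 3.14, 3.14, 3.14].

### API

Orientations are given as a rotation vector (axis times angle).
In Python, from cell import r, vision, finish_job gives the robot as it stands.
- The arm moves only by the shell command python3 -m creep 'ROWS' [FORCE]. ROWS is a JSON object of lists of equal length, an entry for each row: "xyz": the shift along the tool's x, y, z scaled (see below), a list of three; "twist": the turn, a rotation vector about the tool's x, y, z scaled (see below), a list of three; "hand": the finger opening in mm, from 0 to 85.4. A call has 1 to 10 rows; each row is the pose to reach, as a shift and turn from the pose commanded when the call began, along the tool's axes at that moment, turning the shorter way round; what a row does not reach only later rows make up. The controller multiplies each number of a shift by 0.25 m and each number of a turn by pi rad. A row lasts 1/8 s, in which the tool goes at most 62.5 mm and 10.7 degrees, less where a joint would pass 70% of its speed; a pose out of reach is approached as far as the arm can. A call with a number of a shift or a turn outside -1 to 1 is refused whole. A call with a gripper value outside its range is refused whole. The fingers move at their own pace and stop on an object; FORCE is the grip in N (left out, the last holds). Time passes only in rows, so rows that repeat a pose let the fingers close. It gives the time, the measured TCP pose, the force, the opening and the grip force at its end, in the units of the state.
- r.observe(): the state, without advancing time (a new reading comes with each control period).
- vision.get_image(name): name is "scene" or "top"; returns a dict with "frame" (400x640x3 uint8, red, green, blue), "depth" (400x640 float32, mm along the optical axis (not along the pixel's ray), 0 where there is no reading), "K" (3x3 intrinsics, pixels), "k1" (the pictures are not rectified: a ray, as slopes to the right and down, at radius r is drawn at 1 + k1 r^2 times it, then the intrinsics apply), "R" (3x3) and "t" (3): a world point X has camera coordinates R X + t. Camera axes: x right, y down, z forward; pixel columns grow to the right and rows downward; lengths in mm; the calibration is good to about 2 mm. A picture is of the moment at which its call begins.
- finish_job(): hands the job in; it is judged then, once.
The state is a dict: "t": time; "qpos": joint angles; "qvel": joint speeds; "effort": joint torques, N m; "eef_pos": TCP position; "orientation": TCP orientation; "ft_force": force on the tool from outside, world axes, zero at the start; "moment": the same for the moment, N m; "finger_gap": finger opening in mm; "gripper_force": force on a finger pad.
Only numpy, scipy, OpenCV 4.12 (cv2) and the standard library are available. Lean on these libraries where they do the work, as an engineer would, in place of code of your own. Each camera call takes 0.05 s, during which the arm holds its last target. There are 200 camera calls.

## Working session

There is one attempt and no reset: what is moved stays moved. The work goes in short steps, Python scripts to look and compute and a shell command to move; the robot and the scene stay as the last step left them, time stands still between calls to the robot, and variables do not carry over. Pictures are saved under pics/ and viewed, at most 14 in all, crops included, and the job is handed in when it is done.

```bash
ls; mkdir -p pics; python3 - <<'E'
from cell import r, vision
import cv2,numpy as np
s=r.observe(); print(s, r.finger_overhang)
for n in("scene","top"):
    d=vision.get_image(n); cv2.imwrite(f"pics/{n}0.png",d["frame"][:,:,::-1]); np.savez(f"{n}0.npz",**d)
    print(n,d["K"],d["k1"],d["R"],d["t"])
E
```

```text
pics
{'t': 0.0, 'qpos': array([-1.25768738,  0.3117556 ,  0.01396309,  1.51308807, -0.00438885,
        1.31916534, -0.0272024 ]), 'qvel': array([-7.70656756e-04, -1.31893357e-03,  8.35886918e-04,  5.44304967e-04,
        6.38805274e-05,  6.45906635e-04,  1.81642271e-04]), 'effort': array([-2.47872631e-04, -3.79909086e+01,  1.45799490e-01, -2.30599988e+01,
        1.22772015e-02,  1.34971316e-02, -1.80622067e-05]), 'eef_pos': array([190.80591976, 515.08093633, 238.19201977]), 'orientation': array([-0.55419481, -3.09199494,  0.00371278]), 'ft_force': array([ 0.30005657,  0.0327843 , -0.30455653]), 'moment': array([ 0.0206578 , -0.00761162, -0.04015715]), 'gripper_force': 0.0, 'finger_gap': 85.47397879753007} 8.0
scene [[452.36917423   0.         310.40519595]
 [  0.         452.36917423 199.50179519]
 [  0.           0.           1.        ]] 0.042333291907853 [[ 0.12926801  0.99160856  0.00149669]
 [ 0.62388221 -0.08015712 -0.77739682]
 [-0.77075338  0.1014263  -0.62900869]] [-133.7838681  -334.85160178 1753.40747695]
top [[421.53804701   0.         323.53013234]
 [  0.         421.53804701 200.67616895]
 [  0.           0.           1.        ]] -0.03495035247170776 [[-0.0020589  -0.99999437  0.00264837]
 [-0.99888378  0.00193162 -0.04719604]
 [ 0.04719066 -0.00274259 -0.99888214]] [ 25.65477721 610.89115509 969.50680838]
```

View pics/scene0.png

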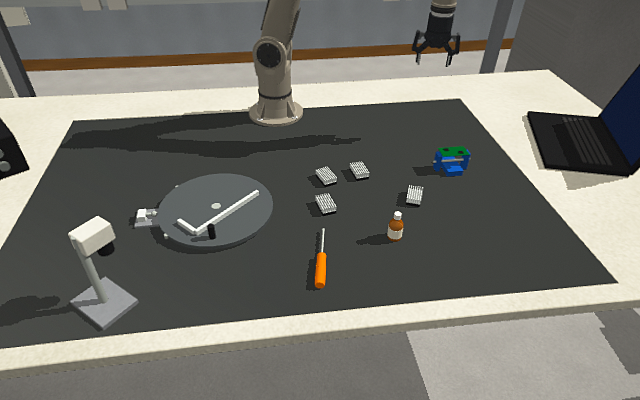

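View pics/top0.png

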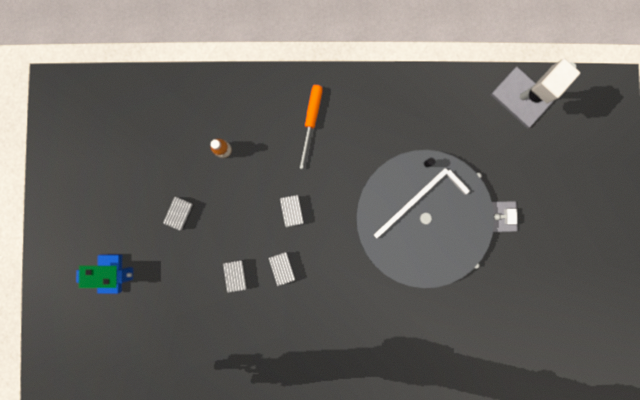

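The top view shows 4 modules at about (178,213), (291,211), (234,276) and (281,269). The disc centre is at (426,218), the fence corner at (447,171) and the post at (430,162). The bottle (221,148) and screwdriver (310,125) stand clear of them.

```bash
cat > h.py <<'E'
import sys,cv2,numpy as np
from cell import r,vision
from scipy.spatial.transform import Rotation as Ro
def rays(d):
    h,w=d["depth"].shape
    u,v=np.meshgrid(np.arange(w),np.arange(h))
    K=d["K"]; D=np.array([d["k1"],0,0,0,0.])
    p=cv2.undistortPoints(np.stack([u,v],-1).reshape(-1,1,2).astype(float),K,D).reshape(h,w,2)
    return np.dstack([p,np.ones((h,w))])
def cloud(d):  # world points from depth
    c=rays(d)*d["depth"][...,None]
    return (c-d["t"])@d["R"]
def plane(d,z): # world points of every pixel on the plane z (scalar)
    w=rays(d)@d["R"]; C=-d["R"].T@d["t"]
    return C+w*((z-C[2])/w[...,2])[...,None]
def proj(d,X):
    rv=cv2.Rodrigues(d["R"])[0]
    return cv2.projectPoints(np.array(X,float).reshape(-1,1,3),rv,d["t"],d["K"],np.array([d["k1"],0,0,0,0.]))[0].reshape(-1,2)
def rect(P):
    P=np.asarray(P,np.float32)
    (c,s,a)=cv2.minAreaRect(P)
    if s[0]<s[1]: s=s[::-1]; a+=90
    return np.array(c),s,(a+90)%180-90
def blobs(d,lo,hi,bright=95,amin=60):
    P=cloud(d); f=d["frame"].astype(int)
    m=(f.min(2)>bright)&(f.max(2)-f.min(2)<40)&(P[...,2]>lo)&(P[...,2]<hi)&(d["depth"]>0)
    m=cv2.morphologyEx(m.astype(np.uint8),cv2.MORPH_CLOSE,np.ones((3,3)))
    n,l,st,_=cv2.connectedComponentsWithStats(m)
    out=[]
    for i in range(1,n):
        if st[i,4]>=amin:
            z=np.median(P[l==i][:,2]); c,s,a=rect(P[l==i][:,:2]); out.append((c,s,a,z,st[i,4],l==i))
    return out
def go(*wps):
    """waypoints x,y,z,yaw(deg of tool y, tool down; mod 180 nearest) -> units relative to now"""
    s=r.observe(); R0=Ro.from_rotvec(s["orientation"]); p=s["eef_pos"]
    for x,y,z,yaw in wps:
        az=np.degrees(np.arctan2(y,x)); yaw=az+(yaw-az+90)%180-90
        a=np.radians(yaw); yt=[np.cos(a),np.sin(a),0]; zt=[0,0,-1]; xt=np.cross(yt,zt)
        Rd=Ro.from_matrix(np.array([xt,yt,zt]).T)
        print("xyz",np.round(R0.inv().apply(np.array([x,y,z])-p)/250,3).tolist(),"twist",np.round((R0.inv()*Rd).as_rotvec()/np.pi,3).tolist(),
          "mm",round(float(np.linalg.norm(np.array([x,y,z])-p))),"yaw",round(float(yaw),1))
E
python3 - <<'E'
from h import *
d=dict(np.load("top0.npz")); 
P=cloud(d)
for b in blobs(d,10,80,95,50): print(np.round(b[0],1),np.round(b[1],1),round(b[2],1),round(b[3],1),b[4])
d2=dict(np.load("scene0.npz"))
print("scene")
for b in blobs(d2,10,80,95,30): print(np.round(b[0],1),np.round(b[1],1),round(b[2],1),round(b[3],1),b[4])
# disc
m=(P[...,2]>18)&(P[...,2]<30)&(np.hypot(P[...,0]-530,P[...,1]+205)<200)
print("disc",rect(P[m][:,:2]),cv2.minEnclosingCircle(P[m][:,:2].astype(np.float32)),np.median(P[m][:,2]))
f=d["frame"].astype(int)
m=(P[...,2]>55)&(P[...,2]<75)&(np.hypot(P[...,0]-530,P[...,1]+205)<170)
print("post",P[m].mean(0),m.sum())
E
```

```text
[ 701.8 -252.1] [608.5 130. ] -51.8 12.8 1577
[736.7  68.4] [98.7  5.7] -11.3 15.1 107
[ 569.4 -216. ] [360.7 326.3] -46.7 24.3 15066
[591.6  76.2] [90.1 66.7] -82.4 16.6 506
[558.  211.4] [361.6  72.3] 80.7 22.3 541
[486.1  75.7] [169.1  73.8] -55.3 19.4 531
[478.6 134.1] [264.4  73.6] -66.8 21.4 556
scene
[ -978.4 -1233.1] [104.2  41.1] -75.8 66.1 152
[750.5 -75.4] [1643.6  188.2] -6.3 14.8 518
[441.6 531.5] [64.5 11.6] 87.6 31.7 35
[421.2 231.9] [107.7  45.7] 2.5 22.6 226
[439.3 121.7] [108.6  48. ] 11.7 23.1 242
[963.2 -95.3] [1174.3  365.6] 19.5 24.6 6405
[1050.4  164.2] [1155.4   39.3] -23.3 14.3 234
[1054.    32.7] [1066.5   57.1] -8.2 22.2 277
[744.5 259.7] [37.2 21.2] 69.3 28.1 116
[731.   71.5] [89.6  6.1] -11.0 16.0 57
[1174.2 -254.1] [877.6 116.5] 31.9 12.9 1712
disc (array([ 569.19274902, -211.81716919]), (322.7548828125, 319.8277587890625), 54.757850646972656) ((569.8228149414062, -226.50787353515625), 175.9842071533203) 24.237205569094897
post [ 694.30584681 -214.71227364   64.94235421] 42
```

```bash
cat >> h.py <<'E'
def mods(d,z=26.,thr=120,box=(340,760,-400,330)):
    """bright low-saturation blobs, located on plane z: centre, size, yaw of the long side, median depth height"""
    P=cloud(d); Q=plane(d,z); f=d["frame"].astype(int)
    m=(f.min(2)>thr)&(f.max(2)-f.min(2)<45)&(Q[...,0]>box[0])&(Q[...,0]<box[1])&(Q[...,1]>box[2])&(Q[...,1]<box[3])
    m=cv2.morphologyEx(m.astype(np.uint8),cv2.MORPH_CLOSE,np.ones((3,3)))
    n,l,st,_=cv2.connectedComponentsWithStats(m)
    out=[]
    for i in range(1,n):
        if st[i,4]>40:
            k=l==i; ok=k&(d["depth"]>0); c,s,a=rect(Q[k][:,:2])
            out.append((c,np.array(s),a,np.median(P[ok][:,2]),st[i,4]))
    return out
def show(d,**k):
    for c,s,a,z,n in mods(d,**k): print(np.round(c,1),np.round(s,1),round(float(a),1),"h",round(float(z),1),n)
def disc(d,c0=(569,-212)):
    P=cloud(d); Q=plane(d,66.); f=d["frame"].astype(int).max(2)
    m=(P[...,2]>52)&(P[...,2]<75)&(np.hypot(P[...,0]-c0[0],P[...,1]-c0[1])<165)&(f<60)
    p=np.median(Q[m],0); print("post",np.round(p[:2],1),"h",np.median(P[m][:,2]),m.sum())
E
python3 - <<'E'
from h import *
for n in("top","scene"):
    d=dict(np.load(n+"0.npz")); print(n); show(d); print("fence plane"); show(d,z=38.,box=(400,720,-370,-60))
d=dict(np.load("top0.npz")); disc(d)
Q=plane(d,24.);f=d["frame"].astype(int)
P=cloud(d)
# disc outline on colour: grey 40..? vs mat
print(f[218,340:372].mean(1),f[270,426],f[292,426])
E
```

```text
top
[722.7  70.6] [74.6  6.8] -10.9 h 14.5 92
[743.7 277.3] [22.8 18.7] 56.2 h 84.1 75
[ 610.8 -187.8] [246.8  78.5] -64.3 h 36.7 881
[588.   99.3] [68.3 43.4] 11.3 h 15.2 557
[ 573.  -384.8] [67.6 28.2] -1.2 h 9.4 297
[ 569.9 -209.7] [27.9 27.7] 89.8 h 25.7 135
[454.5 121.7] [68.6 43.4] 18.3 h 18.3 562
[437.8 230.4] [68. 44.] 9.1 h 21.2 566
fence plane
[ 610.2 -185.1] [243.7  77.5] -64.3 h 36.7 881
[ 569.8 -206.8] [27.6 27.3] 89.8 h 25.7 135
scene
[445.6 230.4] [85.  47.7] 8.6 h 22.6 229
[463.1 122.7] [82.7 48.8] 18.1 h 23.1 239
[ 600.5 -182.5] [247.3  89.3] -64.1 h 36.2 599
[595.2 101.1] [82.1 46.1] 9.6 h 21.9 284
[ 569.3 -209. ] [26. 22.] 82.7 h 26.7 50
[ 594.7 -386.3] [67.4 30. ] -3.5 h 10.4 128
[674.6 288.6] [34.7 19.1] -15.6 h 83.0 58
[744.7 260.7] [37.  33.6] 70.5 h 28.9 80
fence plane
[ 614.9 -180.9] [243.6  88. ] -64.1 h 36.2 599
[ 584.1 -207. ] [25.6 21.7] 82.7 h 26.7 50
post [ 694.3 -215. ] h 65.84164531653079 48
[ 78.          79.66666667  77.          76.          77.66666667
  77.33333333  77.66666667  76.33333333  78.33333333  77.
  75.66666667  78.          78.          76.          75.66666667
  79.33333333  88.         109.66666667 114.33333333 112.66666667
 113.         113.33333333 112.66666667 112.66666667 114.33333333
 111.33333333 113.         113.33333333 114.         112.33333333
 110.33333333 110.66666667] [111 112 113] [79 79 75]
```

```bash
python3 - <<'E'
from h import *
d=dict(np.load("top0.npz")); show(d,box=(340,760,-100,480))
Q=plane(d,24.);f=d["frame"].astype(int).mean(2);c=np.array([570,-210.])
D=np.hypot(Q[...,0]-c[0],Q[...,1]-c[1]); m=(D<175)&(f>97)
m=cv2.morphologyEx(m.astype(np.uint8),cv2.MORPH_OPEN,np.ones((9,9)))>0
print(cv2.fitEllipse(np.vstack([Q[y,x,:2] for cn in [max(cv2.findContours(m.astype(np.uint8),0,1)[0],key=len)] for x,y in cn[:,0]]).astype(np.float32)))
go((694,-215,140,88-180),(694,-215,48,88-180))
E
```

```text
[722.7  70.6] [74.6  6.8] -10.9 h 14.5 92
[743.7 277.3] [22.8 18.7] 56.2 h 84.1 75
[588.   99.3] [68.3 43.4] 11.3 h 15.2 557
[582.4 363.4] [66.7 44.4] -23.5 h 22.1 554
[454.5 121.7] [68.6 43.4] 18.3 h 18.3 562
[437.8 230.4] [68. 44.] 9.1 h 21.2 566
((562.9642333984375, -209.51406860351562), (297.1087951660156, 328.4577331542969), 159.58575439453125)
xyz [-2.902, -2.039, 0.398] twist [-0.0, 0.001, 0.898] mm 892 yaw -92.0
xyz [-2.902, -2.038, 0.766] twist [-0.0, 0.001, 0.898] mm 907 yaw -92.0
```

```bash
sed -i 's/yaw=az+(yaw-az+90)%180-90$/yaw=yaw if RAW else az+(yaw-az+90)%180-90/; s/^def go(/RAW=False\ndef go(/' h.py
python3 -m creep '{"xyz":[[-0.96,-0.68,0],[-0.96,-0.68,0],[-0.96,-0.68,0],[-0.96,-0.68,0],[-0.96,-0.68,0],[-0.96,-0.68,0]],"twist":[[0,0,0],[0,0,0],[0,0,0],[0,0,0],[0,0,0],[0,0,0]],"hand":[42,42,42,42,42,42]}'
python3 -m creep '{"xyz":[[-0.96,-0.68,0],[-0.96,-0.68,0],[-0.96,-0.68,0],[-0.96,-0.68,0],[-0.96,-0.68,0],[-0.96,-0.68,0]],"twist":[[0,0,0],[0,0,0],[0,0,0],[0,0,0],[0,0,0],[0,0,0]],"hand":[42,42,42,42,42,42]}'
python3 -m creep '{"xyz":[[-0.96,-0.68,0],[-0.96,-0.68,0],[-0.96,-0.68,0],[-0.96,-0.68,0],[-0.96,-0.68,0],[-0.96,-0.68,0]],"twist":[[0,0,0],[0,0,0],[0,0,0],[0,0,0],[0,0,0],[0,0,0]],"hand":[42,42,42,42,42,42]}'
python3 - <<'E'
import h
h.RAW=True
h.go((694,-215,140,88),(694,-215,48,88)); print(h.r.observe()["qpos"].round(2))
E
```

```text
t: 0.85
eef_pos: [359.5, 268.7, 239.1]
orientation: [0.568, 3.089, -0.003]
ft_force: [0.5, 0.6, -0.4]
finger_gap: 42.1
gripper_force: 0.0
t: 1.6
eef_pos: [524.1, 26.6, 238.8]
orientation: [0.564, 3.09, -0.004]
ft_force: [-0.5, 1.1, 0.1]
finger_gap: 42.0
gripper_force: 0.0
t: 2.35
eef_pos: [689.1, -214.5, 235.8]
orientation: [-0.558, -3.087, 0.002]
ft_force: [-0.1, 0.5, -0.2]
finger_gap: 41.6
gripper_force: 0.0
xyz [-0.021, 0.006, 0.383] twist [-0.0, -0.001, -0.103] mm 96 yaw 88.0
xyz [-0.022, 0.006, 0.751] twist [-0.0, -0.001, -0.103] mm 188 yaw 88.0
[ 0.05  0.73  0.5   0.93 -0.33  1.55  1.66]
```

```bash

python3 -m creep '{"xyz":[[-0.021,0.006,0.38],[-0.021,0.006,0.38],[-0.021,0.006,0.38],[-0.021,0.006,0.6],[-0.021,0.006,0.75],[-0.021,0.006,0.75],[-0.021,0.006,0.75]],"twist":[[0,0,-0.103],[0,0,-0.103],[0,0,-0.103],[0,0,-0.103],[0,0,-0.103],[0,0,-0.103],[0,0,-0.103]],"hand":[42,42,42,42,42,42,42]}'
python3 -m creep '{"xyz":[[0,0,0],[0,0,0],[0,0,0],[0,0,0],[0,0,0]],"twist":[[0,0,0],[0,0,0],[0,0,0],[0,0,0],[0,0,0]],"hand":[16,16,16,16,16]}' 20
python3 - <<'E'
from h import *
import h
d=vision.get_image("top"); disc(d)
s=r.observe(); print(s["eef_pos"],s["ft_force"])
h.RAW=True
# arc about pivot, cw
c=np.array([570,-209.7]); p=s["eef_pos"][:2]-c; R=127;a0=np.arctan2(p[1],p[0]); print(np.hypot(*p),np.degrees(a0))
for k in range(1,11):
    a=a0-np.radians(3*k); go((c[0]+np.hypot(*p)*np.cos(a),c[1]+np.hypot(*p)*np.sin(a),s["eef_pos"][2],88-3*k))
E
```

```text
t: 3.22
eef_pos: [696.8, -212.7, 55.4]
orientation: [0.048, 3.136, -0.002]
ft_force: [0.5, 1.0, 0.6]
finger_gap: 42.1
gripper_force: 0.0
t: 3.85
eef_pos: [696.4, -213.4, 55.1]
orientation: [0.049, 3.136, -0.002]
ft_force: [-0.9, 0.8, 5.2]
finger_gap: 17.3
gripper_force: 19.7
post [ 692.1 -197.1] h 72.24427891257426 3
[ 696.39201506 -213.39941967   55.10234808] [-0.81960663 -0.17718052  6.37471932]
126.44614338702517 -1.676534990881715
xyz [0.001, -0.026, 0.0] twist [-0.0, 0.002, 0.018] mm 7 yaw 85.0
xyz [0.003, -0.053, 0.0] twist [-0.0, 0.002, 0.035] mm 13 yaw 82.0
xyz [0.006, -0.079, 0.0] twist [-0.0, 0.002, 0.051] mm 20 yaw 79.0
xyz [0.011, -0.105, 0.0] twist [-0.0, 0.002, 0.068] mm 26 yaw 76.0
xyz [0.017, -0.131, 0.0] twist [-0.0, 0.002, 0.085] mm 33 yaw 73.0
xyz [0.024, -0.156, 0.0] twist [-0.0, 0.002, 0.101] mm 40 yaw 70.0
xyz [0.033, -0.181, -0.0] twist [0.0, 0.002, 0.118] mm 46 yaw 67.0
xyz [0.043, -0.206, -0.0] twist [0.0, 0.002, 0.135] mm 53 yaw 64.0
xyz [0.055, -0.23, -0.0] twist [0.0, 0.002, 0.151] mm 59 yaw 61.0
xyz [0.067, -0.253, -0.0] twist [0.0, 0.002, 0.168] mm 65 yaw 58.0
```

```bash

python3 -m creep '{"xyz":[[0.001,-0.026,0],[0.003,-0.053,0],[0.006,-0.079,0],[0.011,-0.105,0],[0.017,-0.131,0],[0.024,-0.156,0],[0.033,-0.181,0],[0.043,-0.206,0],[0.055,-0.23,0],[0.067,-0.253,0]],"twist":[[0,0,0.018],[0,0,0.035],[0,0,0.051],[0,0,0.068],[0,0,0.085],[0,0,0.101],[0,0,0.118],[0,0,0.135],[0,0,0.151],[0,0,0.168]],"hand":[16,16,16,16,16,16,16,16,16,16]}' 20
python3 - <<'E'
from h import *
d=vision.get_image("top"); cv2.imwrite("pics/t1.png",d["frame"][60:340,280:560,::-1]); np.savez("top1.npz",**d)
s=r.observe(); p=s["eef_pos"][:2]-[570,-209.7]; print(s["eef_pos"],np.hypot(*p),np.degrees(np.arctan2(p[1],p[0])))
show(d,z=38.,box=(400,720,-370,-60))
# fence face lines from contour of white mask
E
```

```text
t: 5.15
eef_pos: [677.5, -275.0, 55.1]
orientation: [0.866, 3.016, 0.003]
ft_force: [-1.8, 2.0, 7.4]
finger_gap: 17.1
gripper_force: 19.8
[ 676.55619719 -276.54457302   55.09077303] 125.78720166114194 -32.10077038547221
[ 618.2 -201.4] [237.4  55.5] -87.7 h 37.0 809
[ 537.4 -322.5] [217.1  94.3] -1.0 h 518.3 2101
[ 569.8 -206.8] [27.6 27.3] 89.8 h 25.7 136
[ 409.7 -279.1] [52.6 15.8] 89.6 h 538.2 111
```

View pics/t1.png

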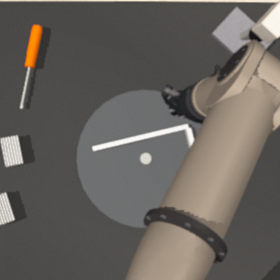

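```bash
cat > arc.py <<'E'
import h,sys,numpy as np
from h import *
h.RAW=True
s=r.observe(); c=np.array([570,-209.7]); p=s["eef_pos"][:2]-c; a0=np.arctan2(p[1],p[0]); R=np.hypot(*p)
yt=Ro.from_rotvec(s["orientation"]).apply([0,1,0]); y0=np.degrees(np.arctan2(yt[1],yt[0]))
f=s["ft_force"]; print("ang",round(np.degrees(a0),2),"R",round(R,1),"yaw",round(y0,1),"tangF(ccw+)",round(-f[0]*np.sin(a0)+f[1]*np.cos(a0),1),"radF",round(f[0]*np.cos(a0)+f[1]*np.sin(a0),1))
st=float(sys.argv[1])
for k in range(1,int(sys.argv[2])+1):
    a=a0+np.radians(st*k); go((c[0]+126.5*np.cos(a),c[1]+126.5*np.sin(a),s["eef_pos"][2],y0+st*k))
E
python3 arc.py -2 6
```

```text
ang -32.1 R 125.8 yaw 57.8 tangF(ccw+) 0.4 radF -2.1
xyz [-0.003, -0.018, -0.0] twist [0.0, 0.001, 0.011] mm 4 yaw 55.8
xyz [-0.002, -0.035, -0.0] twist [0.0, 0.001, 0.022] mm 9 yaw 53.8
xyz [-0.0, -0.053, -0.0] twist [0.0, 0.001, 0.033] mm 13 yaw 51.8
xyz [0.002, -0.07, -0.0] twist [0.0, 0.001, 0.044] mm 18 yaw 49.8
xyz [0.005, -0.088, -0.0] twist [0.0, 0.001, 0.056] mm 22 yaw 47.8
xyz [0.008, -0.105, -0.0] twist [0.0, 0.001, 0.067] mm 26 yaw 45.8
```

```bash

python3 -m creep '{"xyz":[[-0.003,-0.018,0],[-0.002,-0.035,0],[0,-0.053,0],[0.002,-0.07,0],[0.002,-0.07,0]],"twist":[[0,0,0.011],[0,0,0.022],[0,0,0.033],[0,0,0.044],[0,0,0.044]],"hand":[16,16,16,16,16]}' 20; python3 arc.py -2 1
python3 -m creep '{"xyz":[[0,-0.018,0],[0.002,-0.035,0],[0.002,-0.035,0]],"twist":[[0,0,0.011],[0,0,0.022],[0,0,0.022]],"hand":[16,16,16]}' 20; python3 arc.py -2 4
```

```text
t: 5.82
eef_pos: [671.5, -283.0, 55.0]
orientation: [1.063, 2.95, 0.018]
ft_force: [3.1, 8.1, 6.8]
finger_gap: 17.3
gripper_force: 20.2
ang -35.84 R 125.2 yaw 50.4 tangF(ccw+) 8.4 radF -2.2
xyz [-0.006, -0.017, -0.0] twist [0.004, 0.0, 0.011] mm 5 yaw 48.4
t: 6.2
eef_pos: [662.6, -294.1, 55.0]
orientation: [1.171, 2.911, 0.007]
ft_force: [-1.2, 3.0, 6.7]
finger_gap: 17.2
gripper_force: 19.8
ang -42.35 R 125.3 yaw 46.2 tangF(ccw+) 1.4 radF -2.9
xyz [-0.005, -0.018, -0.0] twist [0.002, 0.0, 0.011] mm 5 yaw 44.2
xyz [-0.004, -0.035, -0.0] twist [0.002, 0.0, 0.022] mm 9 yaw 42.2
xyz [-0.003, -0.053, -0.0] twist [0.002, 0.0, 0.033] mm 13 yaw 40.2
xyz [-0.002, -0.07, -0.0] twist [0.002, 0.0, 0.044] mm 18 yaw 38.2
```

```bash

python3 -m creep '{"xyz":[[-0.005,-0.015,0],[-0.004,-0.03,0],[-0.004,-0.03,0]],"twist":[[0,0,0.01],[0,0,0.015],[0,0,0.015]],"hand":[16,16,16]}' 20; python3 arc.py -2 1
```

```text
t: 6.58
eef_pos: [661.0, -296.0, 55.0]
orientation: [1.232, 2.884, 0.018]
ft_force: [2.0, 8.1, 7.6]
finger_gap: 16.7
gripper_force: 20.2
ang -43.47 R 125.4 yaw 43.7 tangF(ccw+) 7.3 radF -4.1
xyz [-0.005, -0.017, -0.0] twist [0.004, -0.0, 0.011] mm 5 yaw 41.7
```

```bash

python3 -m creep '{"xyz":[[-0.002,-0.015,0],[-0.002,-0.015,0]],"twist":[[0,0,0],[0,0,0]],"hand":[16,16]}' 20; python3 arc.py -2 1
python3 -m creep '{"xyz":[[0,0.02,0],[0,0.02,0],[0,0.02,0],[0,0.02,-0.25],[0,0.02,-0.5],[0,0.02,-0.6],[0,0.02,-0.6]],"twist":[[0,0,0],[0,0,0],[0,0,0],[0,0,0],[0,0,0],[0,0,0],[0,0,0]],"hand":[40,40,40,40,40,40,40]}' 
python3 - <<'E'
import h
h.RAW=True
h.go((600,95,200,11.3+180-180),(600,95,200,11.3)); print(h.r.observe()["qpos"].round(2))
E
```

```text
t: 6.82
eef_pos: [660.9, -296.0, 55.0]
orientation: [1.228, 2.884, 0.024]
ft_force: [5.5, 10.0, 6.6]
finger_gap: 17.0
gripper_force: 20.4
ang -43.5 R 125.3 yaw 43.9 tangF(ccw+) 11.0 radF -2.9
xyz [-0.005, -0.017, -0.0] twist [0.005, -0.0, 0.011] mm 5 yaw 41.9
t: 7.7
eef_pos: [657.3, -304.5, 205.0]
orientation: [1.243, 2.879, -0.003]
ft_force: [0.4, -0.2, -0.3]
finger_gap: 40.0
gripper_force: 0.0
xyz [1.32, 0.929, 0.013] twist [0.001, 0.002, 0.178] mm 404 yaw 11.3
xyz [1.32, 0.929, 0.013] twist [0.001, 0.002, 0.178] mm 404 yaw 11.3
[ 0.12  0.76  0.62  1.   -0.41  1.49  1.39]
```

```bash

python3 -m creep '{"xyz":[[0.66,0.465,0],[0.66,0.465,0],[0.66,0.465,0],[0.66,0.465,0],[0.66,0.465,0]],"twist":[[0,0,0],[0,0,0],[0,0,0],[0,0,0],[0,0,0]],"hand":[80,80,80,80,80]}'
python3 -m creep '{"xyz":[[0.66,0.465,0],[0.66,0.465,0],[0.66,0.465,0],[0.66,0.465,0],[0.66,0.465,0]],"twist":[[0,0,0.178],[0,0,0.178],[0,0,0.178],[0,0,0.178],[0,0,0.178]],"hand":[85,85,85,85,85]}'
python3 - <<'E'
from h import *
d=vision.get_image("top"); cv2.imwrite("pics/t2.png",cv2.resize(d["frame"][120:320,340:510,::-1],None,fx=3,fy=3,interpolation=2)); np.savez("top2.npz",**d)
show(d,z=38.,box=(400,720,-370,-60)); disc(d,(570,-210)); show(d)
go((588,99.3,120,11.3))
E
```

```text
t: 8.32
eef_pos: [627.2, -101.1, 200.0]
orientation: [-1.238, -2.884, 0.001]
ft_force: [0.1, -0.5, 0.1]
finger_gap: 79.7
gripper_force: 0.0
t: 8.95
eef_pos: [599.3, 95.6, 201.1]
orientation: [1.99, 2.429, -0.004]
ft_force: [-0.3, -1.5, -0.7]
finger_gap: 85.3
gripper_force: 0.0
[ 588.  -210.6] [235.5  77.8] 89.9 h 37.4 776
[ 569.9 -205.6] [25.2 22.9] 89.3 h 26.0 104
post [ 660.7 -295.2] h 65.57019551908525 56
[732.   68.6] [55.5  5.9] -11.2 h 14.7 65
[744.1 277.9] [21.6 18.7] 56.8 h 84.2 72
[522.8 210.3] [380.3 198.4] -5.6 h 605.6 10805
[ 588.3 -213.6] [238.5  78.8] 89.9 h 37.4 776
[ 569.5 -383.5] [60.6 30.6] -1.2 h 9.6 281
[570.6  78.7] [27.6  9.2] 0.0 h 15.2 51
[ 569.9 -208.5] [25.5 23.2] 89.3 h 26.0 104
[445.  108.9] [41.1 23.9] 18.5 h 19.2 130
xyz [0.033, -0.041, 0.326] twist [-0.0, 0.001, -0.001] mm 83 yaw 11.3
```

View pics/t2.png

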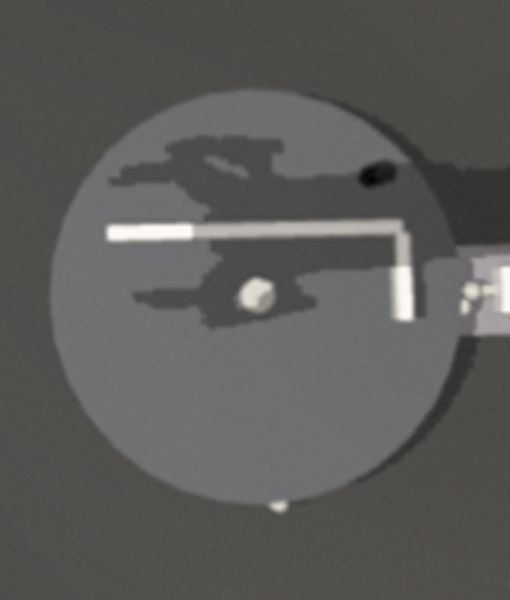

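```bash
cat >> h.py <<'E'
from scipy.optimize import minimize
def table(d,yaw0,c0=(570,-209.),thr=128):
    """fit disc pose: bars (white, z=38) as template; returns pivot x,y, yaw deg"""
    Q=plane(d,38.)[...,:2]; f=d["frame"].astype(int)
    near=np.hypot(Q[...,0]-c0[0],Q[...,1]-c0[1])<150
    q=Q[near]; v=((f.min(2)[near]>thr)&(np.hypot(q[:,0]-c0[0],q[:,1]-c0[1])>24)).astype(float)
    sg=lambda t:1/(1+np.exp(-t/0.8))
    def pred(p):
        a=np.radians(p[2]); e=q-p[:2]; X=e[:,0]*np.cos(a)+e[:,1]*np.sin(a); Y=-e[:,0]*np.sin(a)+e[:,1]*np.cos(a)
        b=lambda x0,x1,y0,y1:sg(X-x0)*sg(x1-X)*sg(Y-y0)*sg(y1-Y)
        return np.clip(b(45,55,-110,115)+b(-21,55,-115,-105),0,1)
    best=minimize(lambda p:((pred(p)-v)**2).sum(),[*c0,yaw0],method="Nelder-Mead",options=dict(initial_simplex=[[*c0,yaw0],[c0[0]+4,c0[1],yaw0],[c0[0],c0[1]+4,yaw0],[c0[0],c0[1],yaw0+3]]))
    return best.x,best.fun,v.sum()
E
python3 - <<'E'
from h import *
d=dict(np.load("top2.npz"))
print(table(d,2)); 
d=dict(np.load("top0.npz")); print(table(d,43))
E
```

```text
(array([ 569.58125345, -209.67034015,    1.1324729 ]), np.float64(146.96283264235694), np.float64(724.0))
(array([ 568.79506225, -208.85681411,   42.55906342]), np.float64(202.2362526314417), np.float64(845.0))
```

```bash

python3 - <<'E'
import h
h.go((590,15,60,11.3),(590,15,-2,11.3))
E
```

```text
xyz [-0.299, -0.098, 0.567] twist [-0.0, 0.001, -0.001] mm 162 yaw 11.3
xyz [-0.298, -0.098, 0.815] twist [-0.0, 0.001, -0.001] mm 218 yaw 11.3
```

```bash

python3 -m creep '{"xyz":[[-0.299,-0.098,0.3],[-0.299,-0.098,0.567],[-0.299,-0.098,0.567],[-0.299,-0.098,0.68],[-0.299,-0.098,0.74],[-0.299,-0.098,0.77],[-0.299,-0.098,0.79],[-0.299,-0.098,0.815],[-0.299,-0.098,0.815],[-0.299,-0.098,0.815]],"hand":[74,74,74,74,74,74,74,74,74,74],"twist":[[0,0,0],[0,0,0],[0,0,0],[0,0,0],[0,0,0],[0,0,0],[0,0,0],[0,0,0],[0,0,0],[0,0,0]]}'
python3 -m creep '{"xyz":[[0,0,0],[0,0,0],[0,0,0]],"twist":[[0,0,0],[0,0,0],[0,0,0]],"hand":[66,66,66]}'
python3 -m creep '{"xyz":[[0,0,-0.1],[0,0,-0.35],[0,0,-0.4],[0,0,-0.4],[0,0,-0.4]],"twist":[[0,0,0],[0,0,0],[0,0,0],[0,0,0],[0,0,0]],"hand":[85,85,85,85,85]}'
python3 - <<'E'
from h import *
d=vision.get_image("top"); show(d)
go((588,99.3,90,11.3),(588,99.3,60,11.3))
E
```

```text
t: 10.25
eef_pos: [591.0, 19.2, -0.7]
orientation: [1.989, 2.429, 0.003]
ft_force: [0.7, 0.3, 6.0]
finger_gap: 74.0
gripper_force: 2.8
t: 10.62
eef_pos: [590.7, 18.8, 1.4]
orientation: [1.99, 2.43, 0.003]
ft_force: [-4.5, 0.0, 19.5]
finger_gap: 65.9
gripper_force: 9.5
t: 11.25
eef_pos: [588.3, 19.7, 96.1]
orientation: [-1.988, -2.428, 0.003]
ft_force: [0.1, 0.6, -0.0]
finger_gap: 85.2
gripper_force: 0.0
[722.6  70.5] [74.5  8. ] -9.7 h 14.6 93
[743.7 277.3] [22.8 18.7] 56.2 h 84.3 74
[494.5  58.2] [353.3 188.1] -13.8 h 515.3 7622
[ 588.3 -213.6] [238.5  78.8] 89.9 h 37.7 716
[ 568.2 -210.2] [26.1 24.7] 44.7 h 26.2 108
[ 561.4 -383.4] [44.3 30.6] -1.2 h 10.3 219
[437.8 230.4] [67.9 44. ] 9.1 h 21.3 566
xyz [0.313, 0.062, 0.024] twist [-0.001, -0.0, 0.0] mm 80 yaw 11.3
xyz [0.312, 0.063, 0.144] twist [-0.001, -0.0, 0.0] mm 87 yaw 11.3
```

```bash

python3 -m creep '{"xyz":[[0.313,0.062,0.024],[0.313,0.062,0.024],[0.313,0.062,0.024],[0.313,0.062,0.2],[0.313,0.062,0.28],[0.313,0.062,0.31],[0.313,0.062,0.31]],"twist":[[0,0,0],[0,0,0],[0,0,0],[0,0,0],[0,0,0],[0,0,0],[0,0,0]],"hand":[85,85,85,85,85,85,85]}'
python3 -m creep '{"xyz":[[0,0,0],[0,0,0],[0,0,0],[0,0,0]],"twist":[[0,0,0],[0,0,0],[0,0,0],[0,0,0]],"hand":[60,60,60,60]}' 40
python3 - <<'E'
from h import *
s=r.observe();print(s["eef_pos"])
E
```

```text
t: 12.18
eef_pos: [589.8, 98.0, 20.7]
orientation: [1.992, 2.429, -0.001]
ft_force: [-0.7, -0.7, 0.8]
finger_gap: 84.8
gripper_force: 0.0
t: 12.68
eef_pos: [591.0, 98.8, 22.2]
orientation: [1.989, 2.429, 0.003]
ft_force: [-0.5, -0.3, 5.9]
finger_gap: 63.9
gripper_force: 45.0
[590.96392864  98.76272183  22.24521253]
```

```bash

python3 -m creep '{"xyz":[[0,0,0],[0,0,0],[0,0,0.018],[0,0,0.018],[0,0,0.018],[0,0,0.018],[0,0,0.018],[0,0,0.018]],"twist":[[0,0,0],[0,0,0],[0,0,0],[0,0,0],[0,0,0],[0,0,0],[0,0,0],[0,0,0]],"hand":[76,76,76,76,60,60,60,60]}' 40
python3 -m creep '{"xyz":[[0,0,-0.1],[0,0,-0.3],[0,0,-0.4],[0,0,-0.4],[0,0,-0.4],[0,0,-0.4]],"twist":[[0,0,0],[0,0,0],[0,0,0],[0,0,0],[0,0,0],[0,0,0]],"hand":[60,60,60,60,60,60]}' 40
python3 - <<'E'
from h import *
d=vision.get_image("scene"); cv2.imwrite("pics/s3.png",cv2.resize(d["frame"][60:260,240:480,::-1],None,fx=3,fy=3))
go((580,-290,110,1.4),(580,-290,52,1.4))
E
```

```text
t: 13.68
eef_pos: [589.7, 98.9, 16.1]
orientation: [1.991, 2.43, 0.0]
ft_force: [0.2, -0.9, 0.5]
finger_gap: 64.9
gripper_force: 46.1
t: 14.42
eef_pos: [588.1, 99.0, 114.0]
orientation: [-1.989, -2.428, 0.005]
ft_force: [-0.4, 0.1, -0.8]
finger_gap: 64.9
gripper_force: 51.7
xyz [-1.519, -0.339, 0.018] twist [-0.001, 0.0, 0.055] mm 389 yaw 1.4
xyz [-1.519, -0.338, 0.25] twist [-0.001, 0.0, 0.055] mm 394 yaw 1.4
```

View pics/s3.png

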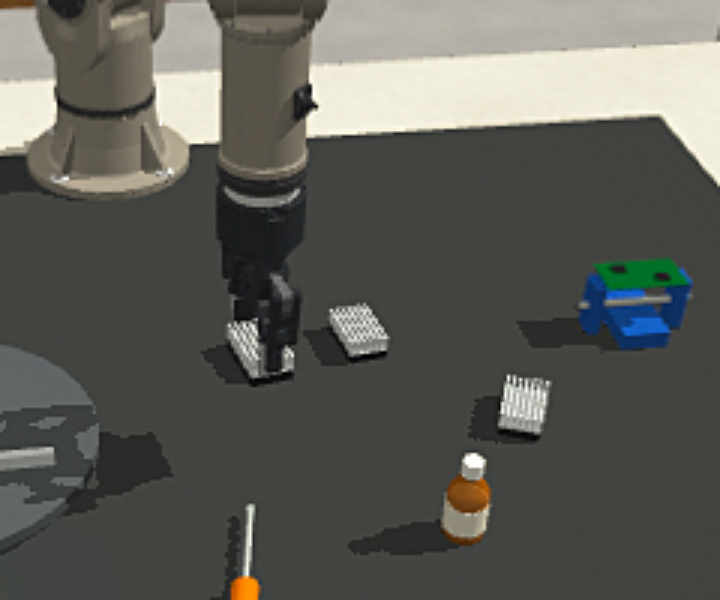

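```bash

python3 -m creep '{"xyz":[[-0.76,-0.17,0],[-0.76,-0.17,0],[-0.76,-0.17,0],[-0.76,-0.17,0],[-0.76,-0.17,0],[-0.76,-0.17,0]],"twist":[[0,0,0],[0,0,0],[0,0,0],[0,0,0],[0,0,0],[0,0,0]],"hand":[60,60,60,60,60,60]}' 40
python3 -m creep '{"xyz":[[-0.76,-0.17,0],[-0.76,-0.17,0],[-0.76,-0.17,0],[-0.76,-0.17,0],[-0.76,-0.17,0.05],[-0.76,-0.17,0.05],[-0.76,-0.17,0.05]],"twist":[[0,0,0.055],[0,0,0.055],[0,0,0.055],[0,0,0.055],[0,0,0.055],[0,0,0.055],[0,0,0.055]],"hand":[60,60,60,60,60,60,60]}' 40
python3 - <<'E'
from h import *
go((580.7,-291.4,60,1.4),(580.7,-291.4,41.5,1.4))
E
```

```text
t: 15.22
eef_pos: [585.5, -92.9, 115.2]
orientation: [-1.985, -2.432, -0.001]
ft_force: [0.8, -0.2, -2.1]
finger_gap: 64.8
gripper_force: 51.7
t: 16.1
eef_pos: [582.1, -287.1, 102.9]
orientation: [-2.187, -2.253, -0.002]
ft_force: [0.7, 0.1, -1.0]
finger_gap: 64.4
gripper_force: 51.6
xyz [-0.017, -0.006, 0.172] twist [-0.0, -0.001, 0.002] mm 43 yaw 1.4
xyz [-0.017, -0.006, 0.246] twist [-0.0, -0.001, 0.002] mm 62 yaw 1.4
```

```bash

python3 -m creep '{"xyz":[[-0.017,-0.006,0.1],[-0.017,-0.006,0.172],[-0.017,-0.006,0.21],[-0.017,-0.006,0.235],[-0.017,-0.006,0.246],[-0.017,-0.006,0.246],[-0.017,-0.006,0.246]],"twist":[[0,0,0.002],[0,0,0.002],[0,0,0.002],[0,0,0.002],[0,0,0.002],[0,0,0.002],[0,0,0.002]],"hand":[60,60,60,60,60,60,60]}' 40
python3 -m creep '{"xyz":[[0,0,0],[0,0,0],[0,0,-0.05],[0,0,-0.25],[0,0,-0.4],[0,0,-0.4]],"twist":[[0,0,0],[0,0,0],[0,0,0],[0,0,0],[0,0,0],[0,0,0]],"hand":[78,80,82,85,85,85]}' 40
python3 - <<'E'
from h import *
go((454.5,121.7,140,18.3))
E
```

```text
t: 16.98
eef_pos: [580.0, -295.0, 42.6]
orientation: [2.199, 2.242, 0.0]
ft_force: [1.1, -0.4, -1.4]
finger_gap: 64.3
gripper_force: 51.7
t: 17.73
eef_pos: [581.9, -297.0, 147.5]
orientation: [2.194, 2.236, 0.004]
ft_force: [0.3, 0.0, -0.4]
finger_gap: 85.2
gripper_force: 0.0
xyz [1.684, -0.478, 0.018] twist [0.002, 0.002, -0.096] mm 438 yaw 18.3
```

```bash

python3 -m creep '{"xyz":[[0.84,-0.24,0],[0.84,-0.24,0],[0.84,-0.24,0],[0.84,-0.24,0],[0.84,-0.24,0]],"twist":[[0,0,0],[0,0,0],[0,0,0],[0,0,0],[0,0,0]],"hand":[85,85,85,85,85]}'
python3 -m creep '{"xyz":[[0.84,-0.24,0],[0.84,-0.24,0],[0.84,-0.24,0],[0.84,-0.24,0],[0.84,-0.24,0],[0.84,-0.24,0],[0.84,-0.24,0]],"twist":[[0,0,-0.096],[0,0,-0.096],[0,0,-0.096],[0,0,-0.096],[0,0,-0.096],[0,0,-0.096],[0,0,-0.096]],"hand":[85,85,85,85,85,85,85]}'
python3 - <<'E'
from h import *
d=vision.get_image("top"); cv2.imwrite("pics/t4.png",cv2.resize(d["frame"][80:320,130:520,::-1],None,fx=2,fy=2)); np.savez("top4.npz",**d)
show(d,box=(340,760,-100,480)); show(d,z=50.,box=(480,680,-340,-80))
go((454.5,121.7,16.5,18.3))
E
```

```text
t: 18.35
eef_pos: [514.9, -81.6, 141.4]
orientation: [-2.191, -2.247, -0.001]
ft_force: [1.0, -0.1, -0.3]
finger_gap: 85.3
gripper_force: 0.0
t: 19.23
eef_pos: [452.5, 120.7, 142.2]
orientation: [1.843, 2.543, -0.001]
ft_force: [0.3, -0.8, 0.3]
finger_gap: 85.3
gripper_force: 0.0
[722.7  70.6] [74.6  6.8] -10.9 h 14.9 93
[743.7 277.3] [22.8 18.7] 56.2 h 84.1 74
[582.5 363.4] [66.5 44.4] -23.5 h 22.2 552
[457.8 114. ] [67.3 26.8] 18.6 h 18.2 249
[448. 232.] [47.3 43.9] 8.5 h 21.3 372
[368.5 208. ] [126.   56.8] -89.9 h 535.5 1144
[362.6 296. ] [43.7 30.7] -5.5 h 536.7 245
[ 582.9 -207.6] [231.2  88.3] -88.8 h 38.5 1569
[ 569.8 -203.8] [27.2 27. ] 89.8 h 25.9 136
xyz [0.001, 0.009, 0.503] twist [0.0, 0.0, -0.001] mm 126 yaw 18.3
```

View pics/t4.png

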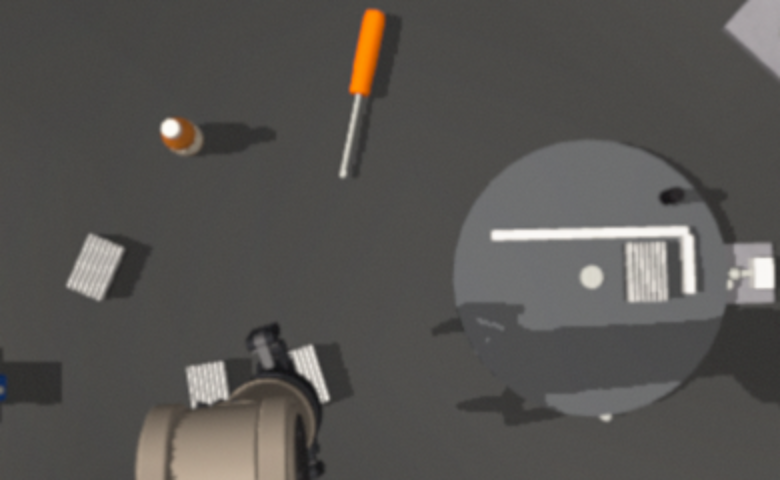

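```bash
cat >> h.py <<'E'
def row(d,z=50.,thr=120):
    """bright blobs on the disc at height z, with fence/end stop masked: by image erosion of stripes"""
    T,_,_=table(d,1.4); P=cloud(d); Q=plane(d,z); f=d["frame"].astype(int); a=np.radians(T[2])
    e=Q[...,:2]-T[:2]; X=e[...,0]*np.cos(a)+e[...,1]*np.sin(a)-45; Y=-e[...,0]*np.sin(a)+e[...,1]*np.cos(a)+105
    print("table",np.round(T,2)); return X,Y,f.min(2),T
E
python3 - <<'E'
from h import *
d=dict(np.load("top4.npz"))
X,Y,f,T=row(d)
m=(f>120)&(X<-4)&(X>-80)&(Y>6)&(Y<60)
m=cv2.morphologyEx(m.astype(np.uint8),3,np.ones((3,3)))
n,l,st,_=cv2.connectedComponentsWithStats(m)
for i in range(1,n):
    if st[i,4]>40: print(rect(np.stack([X[l==i],Y[l==i]],-1)),st[i])
print(plane(d,50.)[216,453],plane(d,38.)[212,476])
print(f[216,436:482])
E
```

```text
table [ 569.61 -208.31    1.1 ]
(array([-40.5633316 ,  41.27758789]), (70.25557708740234, 36.376251220703125), -1.959197998046875) [447 200  17  32 509]
[ 574.09980509 -267.35679138   50.        ] [ 583.214529   -324.28285978   38.        ]
[109 107 111 110 108  93  90 140 191 202 173 170 192 156 172 191 173 205
 203 174 191 179 174 183 157 178 183 126  80  73  73  75  74  73  95 155
 212 236 244 243 228 157  91  72  73  79]
```

```bash

python3 -m creep '{"xyz":[[0.001,0.009,0.2],[0.001,0.009,0.4],[0.001,0.009,0.48],[0.001,0.009,0.5],[0.001,0.009,0.5],[0.001,0.009,0.5]],"twist":[[0,0,0],[0,0,0],[0,0,0],[0,0,0],[0,0,0],[0,0,0]],"hand":[85,85,85,85,85,85]}'
python3 - <<'E'
from h import *
go((454.5,121.7,16.5,18.3))
E
```

```text
t: 20.02
eef_pos: [455.0, 124.0, 18.2]
orientation: [1.838, 2.546, 0.004]
ft_force: [-0.2, -0.7, 0.2]
finger_gap: 85.0
gripper_force: 0.0
xyz [-0.008, -0.005, 0.007] twist [0.001, -0.0, 0.0] mm 3 yaw 18.3
```

```bash
cat >> h.py <<'E'
T0=np.array([569.6,-209.3,1.2])
def cw(x,y): # corner coordinates to world
    a=np.radians(T0[2]); X,Y=x+45,y-105
    return T0[0]+X*np.cos(a)-Y*np.sin(a), T0[1]+X*np.sin(a)+Y*np.cos(a)
E
python3 -m creep '{"xyz":[[-0.008,-0.005,0.007],[-0.008,-0.005,0.007],[-0.008,-0.005,0.007],[-0.008,-0.005,0.007],[-0.008,-0.005,0.007],[-0.008,-0.005,0.007]],"twist":[[0,0,0],[0,0,0],[0,0,0],[0,0,0],[0,0,0],[0,0,0]],"hand":[80,60,60,60,60,60]}' 40
python3 -m creep '{"xyz":[[0,0,-0.1],[0,0,-0.3],[0,0,-0.4],[0,0,-0.4],[0,0,-0.4],[0,0,-0.4]],"twist":[[0,0,0],[0,0,0],[0,0,0],[0,0,0],[0,0,0],[0,0,0]],"hand":[60,60,60,60,60,60]}' 40
python3 - <<'E'
from h import *
go((*cw(-36,88),110,1.2))
E
```

```text
t: 20.78
eef_pos: [453.6, 121.6, 16.0]
orientation: [1.838, 2.547, 0.001]
ft_force: [-1.7, -1.4, 5.4]
finger_gap: 64.5
gripper_force: 44.7
t: 21.52
eef_pos: [451.9, 121.4, 113.8]
orientation: [-1.837, -2.546, 0.004]
ft_force: [0.4, 0.0, -1.7]
finger_gap: 64.8
gripper_force: 45.7
xyz [-1.479, 0.044, 0.016] twist [-0.001, 0.0, 0.095] mm 370 yaw 1.2
```

```bash

python3 -m creep '{"xyz":[[-0.74,0.022,0],[-0.74,0.022,0],[-0.74,0.022,0],[-0.74,0.022,0],[-0.74,0.022,0]],"twist":[[0,0,0],[0,0,0],[0,0,0],[0,0,0],[0,0,0]],"hand":[60,60,60,60,60]}' 40
python3 -m creep '{"xyz":[[-0.74,0.022,0],[-0.74,0.022,0],[-0.74,0.022,0],[-0.74,0.022,0],[-0.74,0.022,0],[-0.74,0.022,0],[-0.74,0.022,0]],"twist":[[0,0,0.095],[0,0,0.095],[0,0,0.095],[0,0,0.095],[0,0,0.095],[0,0,0.095],[0,0,0.095]],"hand":[60,60,60,60,60,60,60]}' 40
python3 - <<'E'
from h import *
go((*cw(-36,88),41,1.2),(*cw(-36,60),41,1.2))
d=vision.get_image("scene"); cv2.imwrite("pics/s5.png",cv2.resize(d["frame"][80:260,130:350,::-1],None,fx=3,fy=3))
E
```

```text
t: 22.15
eef_pos: [515.8, -52.0, 114.1]
orientation: [-1.838, -2.545, 0.002]
ft_force: [-0.2, 0.6, -1.3]
finger_gap: 64.8
gripper_force: 45.7
t: 23.02
eef_pos: [580.7, -223.5, 115.2]
orientation: [-2.192, -2.249, -0.002]
ft_force: [-0.3, -0.4, -1.7]
finger_gap: 65.3
gripper_force: 45.7
xyz [-0.011, -0.007, 0.297] twist [0.0, -0.0, 0.001] mm 74 yaw 1.2
xyz [-0.123, -0.008, 0.297] twist [0.0, -0.0, 0.001] mm 80 yaw 1.2
```

View pics/s5.png

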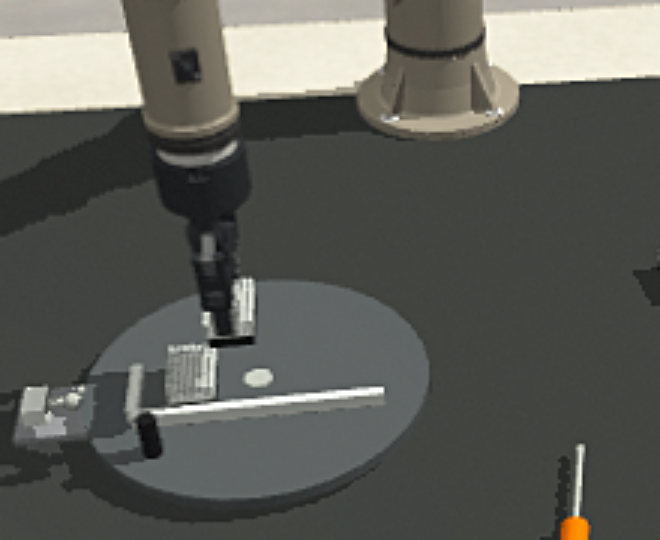

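```bash

python3 -m creep '{"xyz":[[-0.011,-0.007,0.15],[-0.011,-0.007,0.25],[-0.011,-0.007,0.285],[-0.011,-0.007,0.297],[-0.011,-0.007,0.297],[-0.011,-0.007,0.297]],"twist":[[0,0,0],[0,0,0],[0,0,0],[0,0,0],[0,0,0],[0,0,0]],"hand":[60,60,60,60,60,60]}' 40
python3 - <<'E'
from h import *
go((*cw(-36,60),41,1.2))
E
```

```text
t: 23.82
eef_pos: [579.0, -229.2, 41.8]
orientation: [2.196, 2.245, 0.001]
ft_force: [-0.7, 0.6, -1.5]
finger_gap: 64.9
gripper_force: 50.3
xyz [-0.1, -0.0, 0.003] twist [0.0, 0.0, 0.0] mm 25 yaw 1.2
```

```bash

python3 -m creep '{"xyz":[[-0.025,0,0],[-0.05,0,0],[-0.075,0,0],[-0.09,0,0],[-0.1,0,0],[-0.11,0,0],[-0.11,0,0]],"twist":[[0,0,0],[0,0,0],[0,0,0],[0,0,0],[0,0,0],[0,0,0],[0,0,0]],"hand":[60,60,60,60,60,60,60]}' 40
python3 -m creep '{"xyz":[[0,0,0.004],[0,0,0.004],[0,0,-0.05],[0,0,-0.25],[0,0,-0.4],[0,0,-0.4],[0,0,-0.4]],"twist":[[0,0,0],[0,0,0],[0,0,0],[0,0,0],[0,0,0],[0,0,0],[0,0,0]],"hand":[78,80,82,85,85,85,85]}' 40
python3 - <<'E'
from h import *
go((437.8,230.4,140,9.1),(437.8,230.4,16.5,9.1))
E
```

```text
t: 24.7
eef_pos: [579.0, -253.9, 40.6]
orientation: [-2.192, -2.245, -0.003]
ft_force: [-1.2, 4.6, 1.0]
finger_gap: 64.8
gripper_force: 50.6
t: 25.58
eef_pos: [579.1, -256.5, 141.4]
orientation: [2.197, 2.245, 0.0]
ft_force: [-0.1, 0.3, 0.2]
finger_gap: 85.1
gripper_force: 0.0
xyz [1.96, -0.522, 0.005] twist [0.0, 0.0, -0.044] mm 507 yaw 9.1
xyz [1.96, -0.523, 0.499] twist [0.0, 0.0, -0.044] mm 522 yaw 9.1
```

```bash

python3 -m creep '{"xyz":[[0.98,-0.26,0],[0.98,-0.26,0],[0.98,-0.26,0],[0.98,-0.26,0],[0.98,-0.26,0],[0.98,-0.26,0]],"twist":[[0,0,0],[0,0,0],[0,0,0],[0,0,0],[0,0,0],[0,0,0]],"hand":[85,85,85,85,85,85]}'
python3 -m creep '{"xyz":[[0.98,-0.26,0],[0.98,-0.26,0],[0.98,-0.26,0],[0.98,-0.26,0],[0.98,-0.26,0],[0.98,-0.26,0],[0.98,-0.26,0]],"twist":[[0,0,-0.044],[0,0,-0.044],[0,0,-0.044],[0,0,-0.044],[0,0,-0.044],[0,0,-0.044],[0,0,-0.044]],"hand":[85,85,85,85,85,85,85]}'
python3 - <<'E'
from h import *
d=vision.get_image("top"); cv2.imwrite("pics/t6.png",cv2.resize(d["frame"][80:320,130:520,::-1],None,fx=2,fy=2)); np.savez("top6.npz",**d)
show(d,box=(340,760,-100,480)); 
go((437.8,230.4,16.5,9.1))
E
```

```text
t: 26.32
eef_pos: [508.2, -12.7, 140.4]
orientation: [-2.195, -2.247, 0.003]
ft_force: [-0.0, -0.4, -0.3]
finger_gap: 85.4
gripper_force: 0.0
t: 27.2
eef_pos: [439.7, 227.5, 141.1]
orientation: [2.042, 2.386, -0.001]
ft_force: [-0.6, -0.9, -0.6]
finger_gap: 84.8
gripper_force: 0.0
[722.7  70.6] [74.6  6.8] -10.9 h 14.5 92
[743.7 277.3] [22.8 18.7] 56.2 h 83.4 74
[582.4 363.4] [66.7 44.4] -23.4 h 22.1 553
[437.8 230.4] [67.9 44. ] 9.1 h 21.3 541
[363.2 428. ] [102.2  43.3] -89.5 h 531.6 550
xyz [0.012, -0.006, 0.499] twist [0.0, 0.0, -0.001] mm 125 yaw 9.1
```

View pics/t6.png

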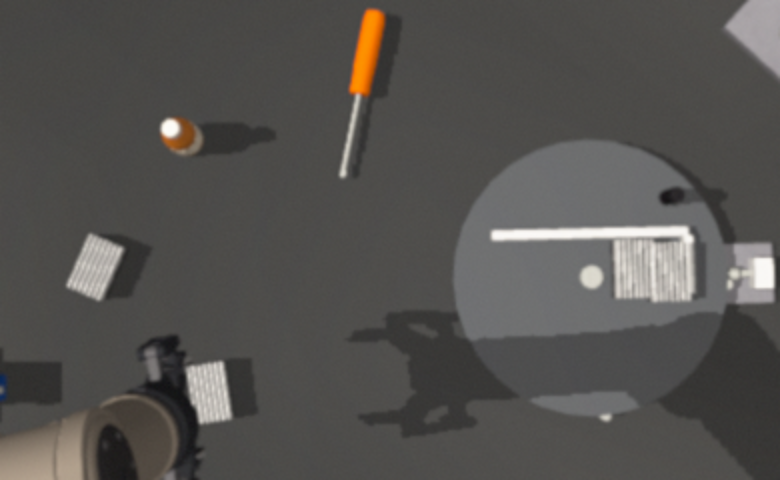

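Two modules are on the disc against the fence, at crop (632,268) and (673,268). The right one seems to reach the end stop at x≈690, so I'll check whether it is seated or riding on it.

```bash
python3 - <<'E'
from h import *
d=dict(np.load("top6.npz")); f=d["frame"].astype(int).min(2); P=cloud(d); Q=plane(d,50.)
d4=dict(np.load("top4.npz"));f4=d4["frame"].astype(int).min(2)
for v in (199,203,210,222,228):
    print(v,f[v,433:482].tolist())
print(f4[203,433:482].tolist())
print("h",[np.round(np.percentile(P[202:228,c,2],[20,80]),0).tolist() for c in range(436,482,3)])
for c in (437,456,457,477): print(c,Q[214,c].round(1), plane(d,38.)[214,c].round(1))
print("rows h",[np.round(np.percentile(P[v,460:472,2],[50,85]),0).tolist() for v in range(194,236,3)])
for v in (198,200,229,231): print(v,Q[v,466].round(1))
E
```

```text
199 [145, 144, 143, 145, 152, 158, 157, 154, 162, 160, 162, 170, 152, 146, 152, 135, 146, 147, 136, 150, 144, 138, 149, 134, 105, 96, 93, 91, 92, 92, 91, 95, 104, 111, 113, 116, 136, 165, 199, 231, 243, 246, 240, 192, 109, 75, 79, 97, 106]
203 [108, 100, 88, 116, 181, 210, 201, 166, 188, 175, 163, 188, 164, 171, 194, 176, 206, 208, 168, 187, 182, 164, 194, 216, 202, 174, 191, 180, 171, 180, 155, 169, 177, 155, 183, 185, 180, 213, 192, 182, 216, 205, 177, 134, 91, 74, 71, 74, 73]
210 [109, 107, 97, 109, 166, 208, 217, 171, 195, 200, 166, 188, 180, 167, 188, 164, 172, 187, 151, 180, 197, 167, 199, 224, 196, 149, 184, 193, 176, 194, 178, 171, 189, 170, 175, 183, 166, 191, 176, 149, 202, 210, 179, 144, 101, 79, 73, 74, 72]
222 [109, 108, 97, 91, 138, 190, 205, 176, 170, 200, 185, 210, 212, 151, 172, 193, 171, 190, 178, 170, 185, 160, 185, 225, 217, 182, 175, 184, 159, 179, 185, 177, 205, 185, 170, 210, 193, 178, 194, 171, 188, 211, 198, 172, 128, 81, 73, 74, 74]
228 [112, 109, 99, 91, 124, 173, 188, 165, 157, 179, 160, 167, 183, 150, 159, 178, 160, 173, 168, 151, 158, 144, 159, 191, 212,
[... 389 characters left out ...]
52.0], [47.0, 50.0], [37.0, 51.0], [38.0, 51.0], [39.0, 46.0], [48.0, 51.0], [49.0, 52.0], [39.0, 44.0], [41.0, 45.0], [43.0, 46.0], [42.0, 48.0], [37.0, 39.0], [23.0, 26.0], [22.0, 25.0]]
437 [ 578.7 -231.1   50. ] [ 578.9 -234.4   38. ]
456 [ 578.6 -274.2   50. ] [ 578.8 -278.1   38. ]
457 [ 578.6 -276.5   50. ] [ 578.8 -280.4   38. ]
477 [ 578.5 -322.1   50. ] [ 578.6 -326.5   38. ]
rows h [[40.0, 40.0], [38.0, 40.0], [25.0, 28.0], [47.0, 51.0], [45.0, 50.0], [47.0, 51.0], [47.0, 50.0], [47.0, 49.0], [48.0, 50.0], [47.0, 52.0], [48.0, 51.0], [47.0, 51.0], [25.0, 50.0], [25.0, 26.0]]
198 [ 614.7 -297.6   50. ]
200 [ 610.2 -297.6   50. ]
229 [ 544.7 -296.4   50. ]
231 [ 540.2 -296.4   50. ]
```

Module 1 is level (top ≈ 50) and at the end stop. The white beyond its edge is just the top of the stop. Next is module 3.

```bash

python3 -m creep '{"xyz":[[0.012,-0.006,0.2],[0.012,-0.006,0.4],[0.012,-0.006,0.48],[0.012,-0.006,0.499],[0.012,-0.006,0.499],[0.012,-0.006,0.499]],"twist":[[0,0,0],[0,0,0],[0,0,0],[0,0,0],[0,0,0],[0,0,0]],"hand":[85,85,85,85,85,85]}'
python3 - <<'E'
from h import *
go((437.8,230.4,16.5,9.1))
E
```

```text
t: 28.0
eef_pos: [437.6, 233.6, 17.6]
orientation: [2.037, 2.391, 0.004]
ft_force: [0.1, 0.6, -0.6]
finger_gap: 85.1
gripper_force: 0.0
xyz [-0.013, -0.001, 0.004] twist [0.001, -0.0, 0.0] mm 3 yaw 9.1
```

```bash

python3 -m creep '{"xyz":[[-0.013,-0.001,0.005],[-0.013,-0.001,0.005],[-0.013,-0.001,0.005],[-0.013,-0.001,0.005],[-0.013,-0.001,0.005],[-0.013,-0.001,0.005]],"twist":[[0,0,0],[0,0,0],[0,0,0],[0,0,0],[0,0,0],[0,0,0]],"hand":[80,60,60,60,60,60]}' 40
python3 -m creep '{"xyz":[[0,0,-0.1],[0,0,-0.3],[0,0,-0.4],[0,0,-0.4],[0,0,-0.4],[0,0,-0.4]],"twist":[[0,0,0],[0,0,0],[0,0,0],[0,0,0],[0,0,0],[0,0,0]],"hand":[60,60,60,60,60,60]}' 40
python3 - <<'E'
from h import *
go((*cw(-36,110),110,1.2))
E
```

```text
t: 28.75
eef_pos: [437.1, 230.0, 15.8]
orientation: [2.036, 2.392, 0.001]
ft_force: [0.2, -1.0, 6.4]
finger_gap: 64.7
gripper_force: 45.2
t: 29.5
eef_pos: [435.3, 229.7, 113.5]
orientation: [-2.036, -2.392, 0.005]
ft_force: [0.2, -0.4, -2.0]
finger_gap: 64.8
gripper_force: 45.5
xyz [-1.804, 0.288, 0.016] twist [-0.001, 0.001, 0.044] mm 457 yaw 1.2
```

```bash

python3 -m creep '{"xyz":[[-0.9,0.144,0],[-0.9,0.144,0],[-0.9,0.144,0],[-0.9,0.144,0],[-0.9,0.144,0],[-0.9,0.144,0]],"twist":[[0,0,0],[0,0,0],[0,0,0],[0,0,0],[0,0,0],[0,0,0]],"hand":[60,60,60,60,60,60]}' 40
python3 -m creep '{"xyz":[[-0.9,0.144,0],[-0.9,0.144,0],[-0.9,0.144,0],[-0.9,0.144,0],[-0.9,0.144,0],[-0.9,0.144,0],[-0.9,0.144,0],[-0.9,0.144,0]],"twist":[[0,0,0.044],[0,0,0.044],[0,0,0.044],[0,0,0.044],[0,0,0.044],[0,0,0.044],[0,0,0.044],[0,0,0.044]],"hand":[60,60,60,60,60,60,60,60]}' 40
python3 - <<'E'
from h import *
go((*cw(-36,110),41,1.2))
E
```

```text
t: 30.25
eef_pos: [507.3, 14.4, 114.0]
orientation: [-2.035, -2.391, 0.002]
ft_force: [-0.8, 0.3, -2.2]
finger_gap: 65.0
gripper_force: 45.5
t: 31.25
eef_pos: [579.9, -200.4, 114.9]
orientation: [-2.193, -2.249, -0.001]
ft_force: [-0.8, -1.1, -0.3]
finger_gap: 64.9
gripper_force: 45.5
xyz [-0.015, -0.006, 0.296] twist [-0.0, -0.0, 0.001] mm 74 yaw 1.2
```

```bash

python3 -m creep '{"xyz":[[-0.005,-0.006,0.15],[-0.005,-0.006,0.25],[-0.005,-0.006,0.285],[-0.005,-0.006,0.297],[-0.005,-0.006,0.297],[-0.005,-0.006,0.297]],"twist":[[0,0,0],[0,0,0],[0,0,0],[0,0,0],[0,0,0],[0,0,0]],"hand":[60,60,60,60,60,60]}' 40
python3 - <<'E'
from h import *
go((*cw(-36,100),41,1.2))
E
```

```text
t: 32.0
eef_pos: [578.9, -204.2, 41.9]
orientation: [2.195, 2.245, 0.001]
ft_force: [-0.6, -0.8, -0.6]
finger_gap: 64.9
gripper_force: 45.4
xyz [-0.039, -0.002, 0.004] twist [0.001, 0.0, 0.0] mm 10 yaw 1.2
```

```bash

python3 -m creep '{"xyz":[[-0.015,0,0.004],[-0.025,0,0.004],[-0.035,0,0.004],[-0.045,0,0.004],[-0.05,0,0.004],[-0.05,0,0.004]],"twist":[[0,0,0],[0,0,0],[0,0,0],[0,0,0],[0,0,0],[0,0,0]],"hand":[60,60,60,60,60,60]}' 40
python3 -m creep '{"xyz":[[0,0,0],[0,0,0],[0,0,-0.05],[0,0,-0.25],[0,0,-0.4],[0,0,-0.4],[0,0,-0.4]],"twist":[[0,0,0],[0,0,0],[0,0,0],[0,0,0],[0,0,0],[0,0,0],[0,0,0]],"hand":[78,80,82,85,85,85,85]}' 40
python3 - <<'E'
from h import *
go((582.4,363.4,140,-23.5))
E
```

```text
t: 32.75
eef_pos: [578.7, -215.7, 40.0]
orientation: [-2.196, -2.246, -0.002]
ft_force: [-0.3, 2.3, 2.3]
finger_gap: 65.0
gripper_force: 47.1
t: 33.62
eef_pos: [578.1, -216.2, 139.8]
orientation: [-2.197, -2.246, -0.0]
ft_force: [0.4, 0.3, -0.4]
finger_gap: 84.8
gripper_force: 0.0
xyz [2.317, 0.068, 0.0] twist [-0.0, -0.0, 0.138] mm 580 yaw -23.5
```

```bash

python3 -m creep '{"xyz":[[0.96,0.028,0],[0.96,0.028,0],[0.96,0.028,0],[0.96,0.028,0],[0.96,0.028,0]],"twist":[[0,0,0],[0,0,0],[0,0,0],[0,0,0],[0,0,0]],"hand":[85,85,85,85,85]}'
python3 -m creep '{"xyz":[[0.96,0.028,0],[0.96,0.028,0],[0.96,0.028,0],[0.96,0.028,0],[0.96,0.028,0],[0.96,0.028,0]],"twist":[[0,0,0.138],[0,0,0.138],[0,0,0.138],[0,0,0.138],[0,0,0.138],[0,0,0.138]],"hand":[85,85,85,85,85,85]}'
python3 - <<'E'
from h import *
d=vision.get_image("top"); np.savez("top7.npz",**d)
show(d,box=(340,760,280,480)); 
go((582.4,363.4,120,-23.5),(582.4,363.4,16,-23.5))
E
```

```text
t: 34.25
eef_pos: [578.9, 32.2, 137.3]
orientation: [-2.179, -2.255, 0.001]
ft_force: [0.2, -0.8, -0.5]
finger_gap: 84.7
gripper_force: 0.0
t: 35.0
eef_pos: [581.6, 261.8, 138.7]
orientation: [2.628, 1.718, -0.004]
ft_force: [-0.3, 0.2, 0.5]
finger_gap: 84.8
gripper_force: 0.0
[568.9 457.7] [185.4  44.4] 1.0 h 540.2 1205
xyz [0.377, -0.164, 0.076] twist [0.0, 0.001, -0.002] mm 104 yaw -23.5
xyz [0.378, -0.164, 0.492] twist [0.0, 0.001, -0.002] mm 160 yaw -23.5
```

```bash

python3 -m creep '{"xyz":[[0.378,-0.164,0.07],[0.378,-0.164,0.07],[0.378,-0.164,0.07],[0.378,-0.164,0.07]],"twist":[[0,0,0],[0,0,0],[0,0,0],[0,0,0]],"hand":[85,85,85,85]}'
python3 - <<'E'
from h import *
d=vision.get_image("scene"); show(d,box=(500,680,300,450)); d0=dict(np.load("scene0.npz")); show(d0,box=(500,680,300,450))
go((582.4,363.4,16,-23.5))
E
```

```text
t: 35.55
eef_pos: [583.0, 363.4, 122.4]
orientation: [2.63, 1.715, -0.001]
ft_force: [0.4, 0.1, -0.3]
finger_gap: 85.1
gripper_force: 0.0
[589.2 362.5] [84.5 41.6] -24.8 h 14.3 249
[588.8 362.7] [85.3 41.6] -24.8 h 13.9 250
xyz [0.001, -0.005, 0.427] twist [0.001, 0.0, -0.002] mm 107 yaw -23.5
```

The scene view has module 4 unmoved.

```bash

python3 -m creep '{"xyz":[[0,-0.003,0.2],[0,-0.003,0.36],[0,-0.003,0.41],[0,-0.003,0.425],[0,-0.003,0.425],[0,-0.003,0.425]],"twist":[[0,0,0],[0,0,0],[0,0,0],[0,0,0],[0,0,0],[0,0,0]],"hand":[85,85,85,85,85,85]}'
python3 - <<'E'
from h import *
go((582.4,363.4,16,-23.5))
E
```

```text
t: 36.35
eef_pos: [582.5, 367.5, 18.1]
orientation: [2.628, 1.721, 0.005]
ft_force: [-0.4, -0.0, 0.4]
finger_gap: 85.2
gripper_force: 0.0
xyz [-0.015, 0.006, 0.008] twist [0.001, -0.001, -0.0] mm 5 yaw -23.5
```

```bash

python3 -m creep '{"xyz":[[-0.013,0.006,0.007],[-0.013,0.006,0.007],[-0.013,0.006,0.007],[-0.013,0.006,0.007],[-0.013,0.006,0.007],[-0.013,0.006,0.007]],"twist":[[0,0,0],[0,0,0],[0,0,0],[0,0,0],[0,0,0],[0,0,0]],"hand":[80,60,60,60,60,60]}' 40
python3 -m creep '{"xyz":[[0,0,-0.1],[0,0,-0.3],[0,0,-0.4],[0,0,-0.4],[0,0,-0.4],[0,0,-0.4]],"twist":[[0,0,0],[0,0,0],[0,0,0],[0,0,0],[0,0,0],[0,0,0]],"hand":[60,60,60,60,60,60]}' 40
python3 - <<'E'
from h import *
go((*cw(-36,153),110,1.2))
E
```

```text
t: 37.1
eef_pos: [581.7, 363.4, 14.9]
orientation: [2.628, 1.721, 0.001]
ft_force: [-0.9, -1.0, 5.2]
finger_gap: 64.8
gripper_force: 46.8
t: 37.85
eef_pos: [579.8, 363.4, 111.7]
orientation: [-2.628, -1.721, 0.007]
ft_force: [0.5, 0.2, -1.4]
finger_gap: 64.9
gripper_force: 46.1
xyz [-1.927, 0.831, 0.01] twist [-0.001, 0.001, -0.138] mm 525 yaw 1.2
```

```bash

python3 -m creep '{"xyz":[[-0.96,0.415,0],[-0.96,0.415,0],[-0.96,0.415,0],[-0.96,0.415,0],[-0.96,0.415,0],[-0.96,0.415,0]],"twist":[[0,0,0],[0,0,0],[0,0,0],[0,0,0],[0,0,0],[0,0,0]],"hand":[60,60,60,60,60,60]}' 40
python3 -m creep '{"xyz":[[-0.96,0.415,0],[-0.96,0.415,0],[-0.96,0.415,0],[-0.96,0.415,0],[-0.96,0.415,0],[-0.96,0.415,0],[-0.96,0.415,0],[-0.96,0.415,0]],"twist":[[0,0,-0.138],[0,0,-0.138],[0,0,-0.138],[0,0,-0.138],[0,0,-0.138],[0,0,-0.138],[0,0,-0.138],[0,0,-0.138]],"hand":[60,60,60,60,60,60,60,60]}' 40
python3 - <<'E'
from h import *
go((*cw(-36,153),42,1.2))
E
```

```text
t: 38.6
eef_pos: [580.0, 101.2, 113.6]
orientation: [-2.63, -1.717, 0.001]
ft_force: [0.1, 0.7, -1.5]
finger_gap: 64.7
gripper_force: 46.1
t: 39.6
eef_pos: [580.4, -156.0, 113.8]
orientation: [-2.19, -2.25, -0.001]
ft_force: [0.2, -0.0, -1.4]
finger_gap: 65.2
gripper_force: 46.1
xyz [-0.021, -0.011, 0.287] twist [-0.0, -0.001, 0.002] mm 72 yaw 1.2
```

```bash

python3 -m creep '{"xyz":[[-0.008,-0.008,0.15],[-0.008,-0.008,0.24],[-0.008,-0.008,0.275],[-0.008,-0.008,0.285],[-0.008,-0.008,0.285],[-0.008,-0.008,0.285]],"twist":[[0,0,0],[0,0,0],[0,0,0],[0,0,0],[0,0,0],[0,0,0]],"hand":[60,60,60,60,60,60]}' 40
python3 - <<'E'
from h import *
go((*cw(-36,140),42,1.2))
E
```

```text
t: 40.35
eef_pos: [578.4, -161.7, 44.1]
orientation: [2.195, 2.245, 0.002]
ft_force: [0.3, 0.6, -0.9]
finger_gap: 65.0
gripper_force: 46.0
xyz [-0.05, -0.003, 0.008] twist [0.001, 0.0, 0.0] mm 13 yaw 1.2
```

```bash

python3 -m creep '{"xyz":[[-0.015,0,0.007],[-0.03,0,0.007],[-0.04,0,0.007],[-0.05,0,0.007],[-0.06,0,0.007],[-0.06,0,0.007]],"twist":[[0,0,0],[0,0,0],[0,0,0],[0,0,0],[0,0,0],[0,0,0]],"hand":[60,60,60,60,60,60]}' 40
python3 -m creep '{"xyz":[[0,0,0],[0,0,0],[0,0,-0.05],[0,0,-0.25],[0,0,-0.4],[0,0,-0.4],[0,0,-0.4]],"twist":[[0,0,0],[0,0,0],[0,0,0],[0,0,0],[0,0,0],[0,0,0],[0,0,0]],"hand":[78,80,82,85,60,30,0]}' 40
python3 -m creep '{"xyz":[[0.4,-0.9,0],[0.4,-0.9,0],[0.4,-0.9,0],[0.4,-0.9,0],[0.4,-0.9,0],[0.4,-0.9,0]],"twist":[[0,0,0],[0,0,0],[0,0,0],[0,0,0],[0,0,0],[0,0,0]],"hand":[0,0,0,0,0,0]}' 40
python3 - <<'E'
from h import *
d=vision.get_image("top"); np.savez("top8.npz",**d); cv2.imwrite("pics/t8.png",cv2.resize(d["frame"][140:300,340:520,::-1],None,fx=4,fy=3.7,interpolation=2)); print(table(d,1.2,thr=150)[0])
E
```

```text
t: 41.1
eef_pos: [578.0, -176.3, 41.2]
orientation: [-2.196, -2.246, -0.0]
ft_force: [0.6, 0.3, -2.1]
finger_gap: 65.1
gripper_force: 46.1
t: 41.98
eef_pos: [577.8, -176.1, 141.4]
orientation: [-2.196, -2.246, -0.001]
ft_force: [-1.0, 0.8, -0.3]
finger_gap: 31.6
gripper_force: 0.0
t: 42.72
eef_pos: [351.2, -80.9, 141.3]
orientation: [2.195, 2.247, 0.002]
ft_force: [0.5, 0.8, 0.2]
finger_gap: 0.2
gripper_force: 0.0
[ 569.27900196 -207.15711665    0.83030801]
```

View pics/t8.png

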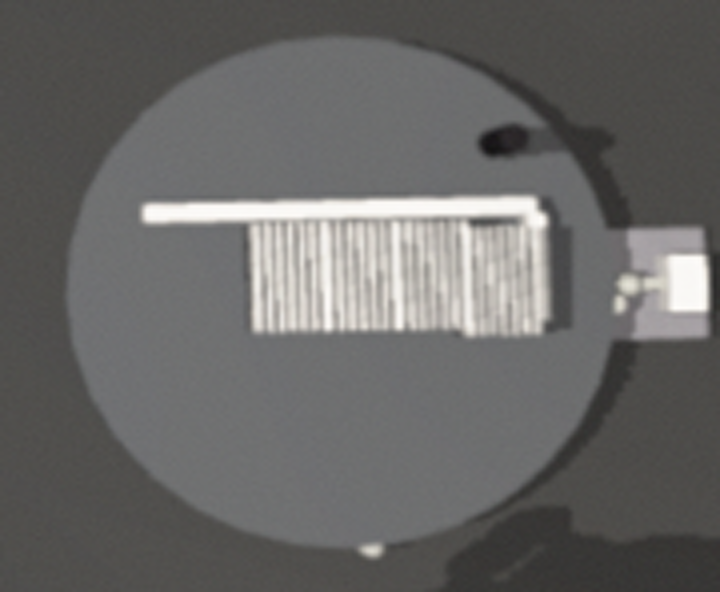

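```bash
python3 - <<'E'
from h import *
print(cw(0,0),cw(-80.5,20))
go((*cw(-110,22),141,1.2),(*cw(-100,22),37,1.2))
E
```

```text
(np.float64(616.7890848441206), np.float64(-313.33456287010773)) (np.float64(535.8878914267283), np.float64(-295.02481400122105))
xyz [-0.861, 0.598, 0.004] twist [0.0, 0.0, 0.0] mm 262 yaw 1.2
xyz [-0.861, 0.638, 0.42] twist [0.0, 0.0, 0.0] mm 288 yaw 1.2
```

```bash

python3 -m creep '{"xyz":[[-0.861,0.598,0],[-0.861,0.598,0],[-0.861,0.598,0],[-0.861,0.598,0],[-0.861,0.598,0],[-0.861,0.598,0.2],[-0.861,0.61,0.36],[-0.861,0.62,0.41],[-0.861,0.63,0.41],[-0.861,0.63,0.41]],"twist":[[0,0,0],[0,0,0],[0,0,0],[0,0,0],[0,0,0],[0,0,0],[0,0,0],[0,0,0],[0,0,0],[0,0,0]],"hand":[0,0,0,0,0,0,0,0,0,0]}' 40
python3 -m creep '{"xyz":[[0,0,0],[0,0.01,0.003],[0,0.02,0.003],[0,0.03,0.003],[0,0.04,0.003],[0,0.05,0.003],[0,0.05,0.003]],"twist":[[0,0,0],[0,0,0],[0,0,0],[0,0,0],[0,0,0],[0,0,0],[0,0,0]],"hand":[0,0,0,0,0,0,0]}' 40
python3 - <<'E'
from h import *
go((*cw(-80.5,20),37,1.2)); print(r.observe()["ft_force"])
E
```

```text
t: 44.02
eef_pos: [514.5, -294.5, 40.2]
orientation: [2.194, 2.244, -0.0]
ft_force: [1.0, 0.4, -0.4]
finger_gap: -0.1
gripper_force: 0.0
t: 44.9
eef_pos: [525.8, -292.7, 38.0]
orientation: [2.196, 2.246, 0.0]
ft_force: [-0.2, 0.4, 0.7]
finger_gap: -0.1
gripper_force: 0.0
xyz [-0.01, 0.04, 0.004] twist [0.0, 0.0, 0.001] mm 10 yaw 1.2
[-0.20945541  0.43030038  0.65945129]
```

```bash

python3 -m creep '{"xyz":[[-0.005,0.008,0.002],[-0.01,0.016,0.002],[-0.01,0.024,0.002],[-0.01,0.03,0.002],[-0.01,0.035,0.002],[-0.01,0.04,0.002],[-0.01,0.04,0.002]],"twist":[[0,0,0],[0,0,0],[0,0,0],[0,0,0],[0,0,0],[0,0,0],[0,0,0]],"hand":[0,0,0,0,0,0,0]}' 40
python3 -m creep '{"xyz":[[0,0.004,0],[0,0.008,0],[0,0.012,0],[0,0.012,0]],"twist":[[0,0,0],[0,0,0],[0,0,0],[0,0,0]],"hand":[0,0,0,0]}' 40
python3 - <<'E'
from h import *
s=r.observe(); print(s["eef_pos"],s["ft_force"])
go((*cw(-92,100),37,1.2))
E
```

```text
t: 45.78
eef_pos: [535.9, -295.0, 37.5]
orientation: [2.196, 2.246, 0.0]
ft_force: [-1.2, 0.4, 0.9]
finger_gap: 0.2
gripper_force: 0.4
t: 46.28
eef_pos: [537.9, -295.3, 37.5]
orientation: [-2.197, -2.245, 0.001]
ft_force: [-3.0, 0.6, 0.9]
finger_gap: -0.1
gripper_force: 1.8
[ 537.94502975 -295.28973624   37.45402345] [-3.03911168  0.59504259  0.86398825]
xyz [0.321, -0.054, 0.002] twist [-0.0, 0.0, 0.0] mm 81 yaw 1.2
```

```bash

python3 -m creep '{"xyz":[[0,0.004,0],[0,0.008,0],[0,0.008,0]],"twist":[[0,0,0],[0,0,0],[0,0,0]],"hand":[0,0,0]}' 40
python3 -m creep '{"xyz":[[0,-0.02,0],[0.05,-0.04,0],[0.15,-0.04,0],[0.15,-0.04,0]],"twist":[[0,0,0],[0,0,0],[0,0,0],[0,0,0]],"hand":[0,0,0,0]}' 40
python3 -m creep '{"xyz":[[0,0.01,0],[0,0.02,0],[0,0.03,0],[0,0.036,0],[0,0.042,0],[0,0.046,0],[0,0.046,0]],"twist":[[0,0,0],[0,0,0],[0,0,0],[0,0,0],[0,0,0],[0,0,0],[0,0,0]],"hand":[0,0,0,0,0,0,0]}' 40
python3 - <<'E'
from h import *
go((*cw(-80.5,100),37,1.2))
E
```

```text
t: 46.65
eef_pos: [538.1, -295.3, 37.4]
orientation: [-2.195, -2.242, 0.004]
ft_force: [-7.3, 0.5, 3.4]
finger_gap: -0.4
gripper_force: 3.6
t: 47.15
eef_pos: [531.5, -253.8, 37.3]
orientation: [-2.19, -2.251, -0.005]
ft_force: [0.4, 0.4, 0.4]
finger_gap: 0.0
gripper_force: 0.0
t: 48.02
eef_pos: [536.7, -258.6, 37.4]
orientation: [-2.195, -2.238, 0.007]
ft_force: [-9.3, 1.3, 7.6]
finger_gap: -0.4
gripper_force: 4.9
xyz [0.174, -0.007, 0.002] twist [-0.002, -0.0, -0.0] mm 44 yaw 1.2
```

```bash

python3 -m creep '{"xyz":[[0,-0.03,0],[0.05,-0.05,0],[0.165,-0.05,0],[0.165,-0.05,0]],"twist":[[0,0,0],[0,0,0],[0,0,0],[0,0,0]],"hand":[0,0,0,0]}' 40
python3 -m creep '{"xyz":[[0,0.01,0],[0,0.02,0],[0,0.03,0],[0,0.036,0],[0,0.042,0],[0,0.045,0],[0,0.045,0]],"twist":[[0,0,0],[0,0,0],[0,0,0],[0,0,0],[0,0,0],[0,0,0],[0,0,0]],"hand":[0,0,0,0,0,0,0]}' 40
python3 -m creep '{"xyz":[[0,-0.03,0],[0.05,-0.05,0],[0.165,-0.05,0],[0.165,-0.05,0]],"twist":[[0,0,0],[0,0,0],[0,0,0],[0,0,0]],"hand":[0,0,0,0]}' 40
python3 -m creep '{"xyz":[[0,0.01,0],[0,0.02,0],[0,0.03,0],[0,0.036,0],[0,0.042,0],[0,0.045,0],[0,0.045,0]],"twist":[[0,0,0],[0,0,0],[0,0,0],[0,0,0],[0,0,0],[0,0,0],[0,0,0]],"hand":[0,0,0,0,0,0,0]}' 40
python3 - <<'E'
from h import *
go((*cw(-120,150),37,1.2),(*cw(-120,185),37,1.2),(*cw(-30,185),37,1.2))
E
```

```text
t: 48.52
eef_pos: [529.3, -211.8, 37.0]
orientation: [-2.189, -2.251, -0.005]
ft_force: [0.4, 0.5, 0.7]
finger_gap: -0.1
gripper_force: 0.0
t: 49.4
eef_pos: [535.2, -217.2, 37.3]
orientation: [-2.195, -2.239, 0.006]
ft_force: [-9.0, 0.8, 6.2]
finger_gap: -0.2
gripper_force: 4.3
t: 49.9
eef_pos: [526.7, -170.6, 37.0]
orientation: [-2.189, -2.251, -0.004]
ft_force: [0.4, -0.1, -0.4]
finger_gap: 0.1
gripper_force: 0.0
t: 50.78
eef_pos: [533.9, -175.9, 37.3]
orientation: [-2.196, -2.241, 0.005]
ft_force: [-6.3, 0.2, 4.5]
finger_gap: -0.2
gripper_force: 3.6
xyz [0.043, -0.16, 0.002] twist [-0.002, -0.0, -0.0] mm 41 yaw 1.2
xyz [0.183, -0.16, 0.002] twist [-0.002, -0.0, -0.0] mm 61 yaw 1.2
xyz [0.183, 0.2, 0.0] twist [-0.002, -0.0, -0.0] mm 68 yaw 1.2
```

```bash

python3 -m creep '{"xyz":[[0,-0.05,0],[0.05,-0.12,0],[0.15,-0.12,0],[0.24,-0.1,0],[0.24,0.05,0],[0.24,0.2,0],[0.24,0.2,0],[0.24,0.2,0]],"twist":[[0,0,0],[0,0,0],[0,0,0],[0,0,-0.004],[0,0,-0.004],[0,0,-0.004],[0,0,-0.004],[0,0,-0.004]],"hand":[0,0,0,0,0,0,0,0]}' 40
python3 -m creep '{"xyz":[[-0.02,0,0],[-0.04,0,0],[-0.06,0,0],[-0.075,0,0],[-0.085,0,0],[-0.095,0,0],[-0.095,0,0]],"twist":[[0,0,0],[0,0,0],[0,0,0],[0,0,0],[0,0,0],[0,0,0],[0,0,0]],"hand":[0,0,0,0,0,0,0]}' 40
python3 - <<'E'
from h import *
s=r.observe(); print(s["eef_pos"],s["ft_force"])
T0[2]=2.0
go((*cw(-30,171),37,2))
E
```

```text
t: 51.78
eef_pos: [584.8, -114.1, 37.3]
orientation: [-2.183, -2.259, 0.001]
ft_force: [-0.8, 0.6, 1.0]
finger_gap: -0.2
gripper_force: 0.0
t: 52.65
eef_pos: [586.4, -137.9, 37.6]
orientation: [2.183, 2.259, -0.0]
ft_force: [-0.2, 0.2, 0.9]
finger_gap: 0.0
gripper_force: 0.0
[ 586.42426421 -137.91325457   37.55664657] [-0.19003325  0.23408144  0.87611203]
xyz [-0.019, -0.017, 0.002] twist [0.0, 0.0, -0.0] mm 6 yaw 2.0
```

```bash

python3 -m creep '{"xyz":[[-0.008,0,0],[-0.016,0,0],[-0.022,0,0],[-0.028,0,0],[-0.032,0,0],[-0.032,0,0]],"twist":[[0,0,0],[0,0,0],[0,0,0],[0,0,0],[0,0,0],[0,0,0]],"hand":[0,0,0,0,0,0]}' 40
python3 -m creep '{"xyz":[[-0.006,0,0],[-0.012,0,0],[-0.012,0,0]],"twist":[[0,0,0],[0,0,0],[0,0,0]],"hand":[0,0,0]}' 40
```

```text
t: 53.4
eef_pos: [586.6, -141.7, 37.5]
orientation: [-2.176, -2.258, -0.005]
ft_force: [-2.6, 5.9, 5.5]
finger_gap: -0.1
gripper_force: 3.4
t: 53.78
eef_pos: [587.0, -141.9, 37.5]
orientation: [-2.172, -2.258, -0.01]
ft_force: [-2.7, 10.3, 6.3]
finger_gap: -0.2
gripper_force: 5.2
```

```bash

python3 -m creep '{"xyz":[[0.04,0,0],[0.06,0,0],[0.06,0,-0.2],[0.06,0,-0.45],[0.06,0,-0.45],[0.06,0,-0.45],[0.06,-0.3,-0.5],[0.06,-0.6,-0.5],[0.06,-0.8,-0.5],[0.06,-0.8,-0.5]],"twist":[[0,0,0],[0,0,0],[0,0,0],[0,0,0],[0,0,0],[0,0,0],[0,0,0],[0,0,0],[0,0,0],[0,0,0]],"hand":[0,0,0,0,0,0,20,40,40,40]}' 40
python3 - <<'E'
from h import *
d=vision.get_image("top"); np.savez("top9.npz",**d); cv2.imwrite("pics/t9.png",cv2.resize(d["frame"][140:300,340:520,::-1],None,fx=4,fy=3.7,interpolation=2)); disc(d,(570,-209))
E
```

```text
t: 55.02
eef_pos: [379.9, -139.5, 159.4]
orientation: [-2.179, -2.25, 0.003]
ft_force: [0.7, 0.3, 1.6]
finger_gap: 40.0
gripper_force: 0.0
post [ 660.7 -295.2] h 65.48244297092126 56
```

View pics/t9.png

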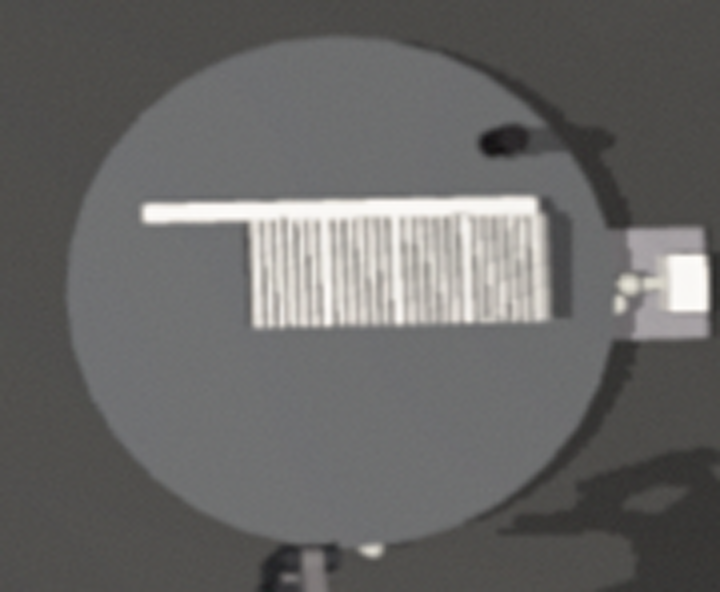

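The row is tight: four modules flush to the fence and end stop, with the table still at loading (the post reads the same). Next is the post.

```bash
python3 - <<'E'
from h import *
import h
h.RAW=True
go((660.9,-296,160,-136.5))
E
```

```text
xyz [-0.662, 1.1, -0.011] twist [-0.003, 0.002, 0.769] mm 321 yaw -136.5
```

```bash

python3 -m creep '{"xyz":[[-0.3,0.45,0],[-0.3,0.45,0],[-0.662,0.99,0],[-0.662,0.99,0],[-0.662,0.99,0],[-0.662,0.99,0],[-0.662,0.99,0],[-0.662,0.99,0],[-0.662,0.99,0],[-0.662,0.99,0]],"twist":[[0,0,0.06],[0,0,0.12],[0,0,0.18],[0,0,0.24],[0,0,0.3],[0,0,0.36],[0,0,0.42],[0,0,0.47],[0,0,0.47],[0,0,0.47]],"hand":[40,40,40,40,40,40,40,40,40,40]}' 40
python3 -m creep '{"xyz":[[0,0,0],[0,0,0],[0,0,0],[0,0,0],[0,0,0],[0,0,0],[0,0,0]],"twist":[[0,0,0.06],[0,0,0.12],[0,0,0.18],[0,0,0.24],[0,0,0.3],[0,0,0.3],[0,0,0.3]],"hand":[40,40,40,40,40,40,40]}' 40
python3 - <<'E'
from h import *
import h
h.RAW=True
go((660.9,-296,160,-136.5),(660.9,-296,50,-136.5)); print(r.observe()["qpos"].round(2))
E
```

```text
t: 56.32
eef_pos: [639.5, -297.2, 161.0]
orientation: [-3.134, -0.207, 0.003]
ft_force: [0.4, -0.5, -0.6]
finger_gap: 39.8
gripper_force: 0.0
t: 57.2
eef_pos: [639.6, -297.3, 162.4]
orientation: [-2.887, 1.238, 0.0]
ft_force: [0.6, 0.1, 0.8]
finger_gap: 39.9
gripper_force: 0.0
xyz [0.055, -0.065, 0.01] twist [-0.0, 0.0, 0.0] mm 22 yaw -136.5
xyz [0.055, -0.065, 0.45] twist [-0.0, 0.0, 0.0] mm 114 yaw -136.5
[-0.13  0.97  1.26  1.15 -0.9   1.57 -1.46]
```

```bash

python3 -m creep '{"xyz":[[0.028,-0.032,0],[0.055,-0.065,0],[0.055,-0.065,0]],"twist":[[0,0,0],[0,0,0],[0,0,0]],"hand":[40,40,40]}' 40
python3 - <<'E'
from h import *
import h
h.RAW=True
go((660.9,-296,160,-136.5),(660.9,-296,50,-136.5)); print(r.observe()["qpos"].round(3))
E
```

```text
t: 57.58
eef_pos: [661.4, -295.8, 162.2]
orientation: [-2.887, 1.238, 0.0]
ft_force: [-0.4, 0.8, 0.3]
finger_gap: 39.9
gripper_force: 0.0
xyz [-0.001, 0.002, 0.009] twist [-0.0, 0.0, 0.001] mm 2 yaw -136.5
xyz [-0.001, 0.002, 0.449] twist [-0.0, 0.0, 0.001] mm 112 yaw -136.5
[-0.105  0.993  1.244  1.075 -0.917  1.595 -1.501]
```

```bash

python3 -m creep '{"xyz":[[0,0,0.1],[0,0,0.2],[0,0,0.3],[0,0,0.38],[0,0,0.43],[0,0,0.445],[0,0,0.445]],"twist":[[0,0,0],[0,0,0],[0,0,0],[0,0,0],[0,0,0],[0,0,0],[0,0,0]],"hand":[40,40,40,40,40,40,40]}' 40
python3 -c "
from h import *
print(r.observe()['qpos'].round(3))"
python3 -m creep '{"xyz":[[0,0,0],[0,0,0],[0,0,0],[0,0,0],[0,0,0]],"twist":[[0,0,0],[0,0,0],[0,0,0],[0,0,0],[0,0,0]],"hand":[30,16,16,16,16]}' 20
python3 arc.py 1 10; python3 -c "
from h import *
print(r.observe()['qpos'].round(3))"
```

```text
t: 58.45
eef_pos: [660.9, -296.6, 51.8]
orientation: [2.885, -1.242, 0.001]
ft_force: [0.3, -0.3, 0.3]
finger_gap: 40.0
gripper_force: 0.0
[-0.129  1.092  1.191  1.209 -0.984  1.425 -1.441]
t: 59.08
eef_pos: [661.5, -296.2, 52.3]
orientation: [-2.886, 1.242, -0.003]
ft_force: [1.5, 0.9, 5.3]
finger_gap: 17.2
gripper_force: 19.9
ang -43.41 R 125.9 yaw -136.6 tangF(ccw+) 1.7 radF 0.5
xyz [0.002, -0.009, 0.0] twist [-0.0, -0.0, -0.006] mm 2 yaw -135.6
xyz [0.001, -0.018, 0.0] twist [-0.0, -0.0, -0.011] mm 4 yaw -134.6
xyz [0.0, -0.027, 0.0] twist [-0.0, -0.0, -0.017] mm 7 yaw -133.6
xyz [-0.001, -0.035, 0.0] twist [-0.0, -0.0, -0.022] mm 9 yaw -132.6
xyz [-0.002, -0.044, 0.0] twist [-0.0, -0.0, -0.028] mm 11 yaw -131.6
xyz [-0.003, -0.053, 0.0] twist [-0.0, -0.001, -0.033] mm 13 yaw -130.6
xyz [-0.005, -0.061, 0.0] twist [-0.0, -0.001, -0.039] mm 15 yaw -129.6
xyz [-0.007, -0.07, 0.0] twist [-0.0, -0.001, -0.044] mm 18 yaw -128.6
xyz [-0.008, -0.079, 0.0] twist [-0.0, -0.001, -0.05] mm 20 yaw -127.6
xyz [-0.01, -0.087, 0.0] twist [-0.0, -0.001, -0.056] mm 22 yaw -126.6
[-0.129  1.091  1.191  1.209 -0.985  1.425 -1.441]
```

```bash

python3 -m creep '{"xyz":[[0.001,-0.009,0],[0.001,-0.018,0],[0,-0.027,0],[-0.001,-0.035,0],[-0.002,-0.044,0],[-0.003,-0.053,0],[-0.005,-0.061,0],[-0.007,-0.07,0],[-0.008,-0.079,0],[-0.01,-0.087,0]],"twist":[[0,0,-0.006],[0,0,-0.011],[0,0,-0.017],[0,0,-0.022],[0,0,-0.028],[0,0,-0.033],[0,0,-0.039],[0,0,-0.044],[0,0,-0.05],[0,0,-0.056]],"hand":[16,16,16,16,16,16,16,16,16,16]}' 30
python3 arc.py 2 10; python3 -c "
from h import *
print(r.observe()['qpos'].round(3))"
```

```text
t: 60.32
eef_pos: [672.5, -282.4, 52.3]
orientation: [2.978, -0.986, -0.003]
ft_force: [-4.3, -1.0, 6.4]
finger_gap: 16.7
gripper_force: 29.5
ang -35.32 R 125.7 yaw -126.6 tangF(ccw+) -3.3 radF -2.9
xyz [0.003, -0.018, -0.0] twist [0.002, 0.0, -0.011] mm 4 yaw -124.6
xyz [0.001, -0.035, -0.0] twist [0.002, 0.0, -0.022] mm 9 yaw -122.6
xyz [-0.001, -0.053, -0.0] twist [0.002, 0.0, -0.033] mm 13 yaw -120.6
xyz [-0.003, -0.07, -0.0] twist [0.002, 0.0, -0.044] mm 18 yaw -118.6
xyz [-0.006, -0.088, -0.0] twist [0.002, 0.0, -0.056] mm 22 yaw -116.6
xyz [-0.01, -0.105, -0.001] twist [0.002, 0.0, -0.067] mm 26 yaw -114.6
xyz [-0.014, -0.122, -0.001] twist [0.002, 0.0, -0.078] mm 31 yaw -112.6
xyz [-0.019, -0.139, -0.001] twist [0.002, 0.0, -0.089] mm 35 yaw -110.6
xyz [-0.025, -0.156, -0.001] twist [0.002, 0.0, -0.1] mm 39 yaw -108.6
xyz [-0.031, -0.172, -0.001] twist [0.002, 0.0, -0.111] mm 44 yaw -106.6
[-0.139  1.087  1.166  1.185 -0.961  1.421 -1.312]
```

```bash

python3 -m creep '{"xyz":[[0.001,-0.012,0],[0.001,-0.03,0],[-0.001,-0.05,0],[-0.003,-0.07,0],[-0.006,-0.088,0],[-0.01,-0.105,0],[-0.014,-0.122,0],[-0.019,-0.139,0],[-0.024,-0.153,0],[-0.028,-0.163,0]],"twist":[[0,0,-0.008],[0,0,-0.02],[0,0,-0.033],[0,0,-0.044],[0,0,-0.056],[0,0,-0.067],[0,0,-0.078],[0,0,-0.089],[0,0,-0.098],[0,0,-0.105]],"hand":[16,16,16,16,16,16,16,16,16,16]}' 30
python3 arc.py 2 10; python3 -c "
from h import *
print(r.observe()['qpos'].round(3))"
```

```text
t: 61.58
eef_pos: [690.8, -245.8, 52.3]
orientation: [3.099, -0.484, -0.005]
ft_force: [-3.8, -1.3, 7.7]
finger_gap: 16.9
gripper_force: 29.6
ang -16.63 R 126.0 yaw -107.8 tangF(ccw+) -2.3 radF -3.3
xyz [0.001, -0.018, -0.0] twist [0.002, 0.001, -0.011] mm 4 yaw -105.8
xyz [-0.0, -0.035, -0.0] twist [0.002, 0.001, -0.022] mm 9 yaw -103.8
xyz [-0.002, -0.053, -0.0] twist [0.002, 0.001, -0.033] mm 13 yaw -101.8
xyz [-0.004, -0.07, -0.0] twist [0.002, 0.001, -0.044] mm 18 yaw -99.8
xyz [-0.008, -0.088, -0.0] twist [0.002, 0.001, -0.056] mm 22 yaw -97.8
xyz [-0.011, -0.105, -0.001] twist [0.002, 0.001, -0.067] mm 26 yaw -95.8
xyz [-0.016, -0.122, -0.001] twist [0.002, 0.001, -0.078] mm 31 yaw -93.8
xyz [-0.02, -0.139, -0.001] twist [0.002, 0.001, -0.089] mm 35 yaw -91.8
xyz [-0.026, -0.156, -0.001] twist [0.001, 0.001, -0.1] mm 40 yaw -89.8
xyz [-0.032, -0.172, -0.001] twist [0.001, 0.001, -0.111] mm 44 yaw -87.8
[-0.176  1.07   1.118  1.168 -0.921  1.405 -1.063]
```

Smooth so far. I'll do two more segments of this length.

```bash

python3 -m creep '{"xyz":[[0.001,-0.012,0],[0,-0.03,0],[-0.001,-0.05,0],[-0.004,-0.07,0],[-0.008,-0.088,0],[-0.011,-0.105,0],[-0.016,-0.122,0],[-0.02,-0.139,0],[-0.024,-0.153,0],[-0.028,-0.163,0]],"twist":[[0,0,-0.008],[0,0,-0.02],[0,0,-0.033],[0,0,-0.044],[0,0,-0.056],[0,0,-0.067],[0,0,-0.078],[0,0,-0.089],[0,0,-0.098],[0,0,-0.105]],"hand":[16,16,16,16,16,16,16,16,16,16]}' 30
python3 arc.py 2 1
python3 -m creep '{"xyz":[[0.001,-0.012,0],[0,-0.03,0],[-0.001,-0.05,0],[-0.004,-0.07,0],[-0.008,-0.088,0],[-0.011,-0.105,0],[-0.016,-0.122,0],[-0.02,-0.139,0],[-0.024,-0.153,0],[-0.028,-0.163,0]],"twist":[[0,0,-0.008],[0,0,-0.02],[0,0,-0.033],[0,0,-0.044],[0,0,-0.056],[0,0,-0.067],[0,0,-0.078],[0,0,-0.089],[0,0,-0.098],[0,0,-0.105]],"hand":[16,16,16,16,16,16,16,16,16,16]}' 30
python3 arc.py 1 10; python3 -c "
from h import *
print(r.observe()['qpos'].round(3))"
```

```text
t: 62.82
eef_pos: [696.4, -205.4, 52.3]
orientation: [3.137, 0.031, -0.006]
ft_force: [-5.5, -2.1, 6.6]
finger_gap: 17.0
gripper_force: 29.5
ang 1.96 R 126.5 yaw -88.9 tangF(ccw+) -1.9 radF -5.6
xyz [-0.001, -0.018, -0.0] twist [0.001, 0.001, -0.011] mm 4 yaw -86.9
t: 64.08
eef_pos: [689.0, -165.2, 52.3]
orientation: [3.089, 0.545, -0.006]
ft_force: [-3.0, -2.9, 6.0]
finger_gap: 16.7
gripper_force: 29.5
ang 20.5 R 127.0 yaw -70.0 tangF(ccw+) -1.7 radF -3.8
xyz [-0.002, -0.009, -0.0] twist [0.001, 0.001, -0.006] mm 2 yaw -69.0
xyz [-0.002, -0.018, -0.0] twist [0.001, 0.001, -0.011] mm 4 yaw -68.0
xyz [-0.003, -0.026, -0.0] twist [0.001, 0.002, -0.017] mm 7 yaw -67.0
xyz [-0.004, -0.035, -0.0] twist [0.001, 0.002, -0.022] mm 9 yaw -66.0
xyz [-0.004, -0.044, -0.0] twist [0.001, 0.002, -0.028] mm 11 yaw -65.0
xyz [-0.005, -0.053, -0.0] twist [0.001, 0.002, -0.033] mm 13 yaw -64.0
xyz [-0.006, -0.062, -0.0] twist [0.001, 0.002, -0.039] mm 15 yaw -63.0
xyz [-0.008, -0.07, -0.0] twist [0.001, 0.002, -0.044] mm 18 yaw -62.0
xyz [-0.009, -0.079, -0.0] twist [0.001, 0.002, -0.05] mm 20 yaw -61.0
xyz [-0.01, -0.088, -0.0] twist [0.001, 0.002, -0.056] mm 22 yaw -60.0
[-0.295  0.986  1.026  1.265 -0.821  1.321 -0.518]
```

```bash

python3 -m creep '{"xyz":[[-0.001,-0.012,0],[-0.002,-0.026,0],[-0.004,-0.04,0],[-0.005,-0.053,0],[-0.007,-0.066,0],[-0.009,-0.079,0],[-0.011,-0.092,0],[-0.014,-0.105,0],[-0.017,-0.116,0],[-0.019,-0.125,0]],"twist":[[0,0,-0.007],[0,0,-0.016],[0,0,-0.025],[0,0,-0.033],[0,0,-0.041],[0,0,-0.05],[0,0,-0.058],[0,0,-0.066],[0,0,-0.073],[0,0,-0.079]],"hand":[16,16,16,16,16,16,16,16,16,16]}' 30
python3 arc.py 1 10
```

```text
t: 65.32
eef_pos: [674.7, -137.2, 52.2]
orientation: [2.998, 0.924, -0.004]
ft_force: [-3.0, -2.4, 4.9]
finger_gap: 16.8
gripper_force: 29.5
ang 34.7 R 127.4 yaw -55.7 tangF(ccw+) -0.3 radF -3.9
xyz [-0.004, -0.009, -0.0] twist [0.001, 0.001, -0.006] mm 2 yaw -54.7
xyz [-0.004, -0.018, -0.0] twist [0.001, 0.001, -0.011] mm 5 yaw -53.7
xyz [-0.004, -0.026, -0.0] twist [0.001, 0.001, -0.017] mm 7 yaw -52.7
xyz [-0.005, -0.035, -0.0] twist [0.001, 0.001, -0.022] mm 9 yaw -51.7
xyz [-0.006, -0.044, -0.0] twist [0.001, 0.001, -0.028] mm 11 yaw -50.7
xyz [-0.007, -0.053, -0.0] twist [0.001, 0.001, -0.033] mm 13 yaw -49.7
xyz [-0.008, -0.062, -0.0] twist [0.001, 0.001, -0.039] mm 16 yaw -48.7
xyz [-0.009, -0.07, -0.0] twist [0.001, 0.001, -0.044] mm 18 yaw -47.7
xyz [-0.01, -0.079, -0.0] twist [0.001, 0.001, -0.05] mm 20 yaw -46.7
xyz [-0.012, -0.088, -0.0] twist [0.001, 0.001, -0.056] mm 22 yaw -45.7
```

```bash

python3 -m creep '{"xyz":[[-0.002,-0.009,0],[-0.004,-0.018,0],[-0.004,-0.026,0],[-0.005,-0.035,0],[-0.006,-0.044,0],[-0.007,-0.053,0],[-0.008,-0.062,0],[-0.009,-0.07,0],[-0.01,-0.079,0],[-0.012,-0.088,0]],"twist":[[0,0,-0.006],[0,0,-0.011],[0,0,-0.017],[0,0,-0.022],[0,0,-0.028],[0,0,-0.033],[0,0,-0.039],[0,0,-0.044],[0,0,-0.05],[0,0,-0.056]],"hand":[16,16,16,16,16,16,16,16,16,16]}' 30
python3 arc.py 1 5
```

```text
t: 66.58
eef_pos: [661.1, -120.5, 52.2]
orientation: [2.903, 1.185, -0.001]
ft_force: [0.0, -5.5, 6.2]
finger_gap: 17.0
gripper_force: 29.7
ang 44.38 R 127.5 yaw -45.6 tangF(ccw+) -3.9 radF -3.8
xyz [-0.004, -0.009, -0.0] twist [0.002, 0.001, -0.006] mm 2 yaw -44.6
xyz [-0.004, -0.018, -0.0] twist [0.002, 0.001, -0.011] mm 5 yaw -43.6
xyz [-0.005, -0.026, -0.0] twist [0.002, 0.001, -0.017] mm 7 yaw -42.6
xyz [-0.005, -0.035, -0.0] twist [0.002, 0.001, -0.022] mm 9 yaw -41.6
xyz [-0.006, -0.044, -0.0] twist [0.002, 0.001, -0.028] mm 11 yaw -40.6
```

```bash

python3 -m creep '{"xyz":[[-0.002,-0.006,0],[-0.003,-0.012,0],[-0.004,-0.018,0],[-0.004,-0.022,0],[-0.004,-0.022,0]],"twist":[[0,0,-0.005],[0,0,-0.009],[0,0,-0.011],[0,0,-0.013],[0,0,-0.013]],"hand":[16,16,16,16,16]}' 30
python3 arc.py 1 3
```

```text
t: 67.2
eef_pos: [657.2, -116.6, 52.2]
orientation: [2.878, 1.245, 0.001]
ft_force: [1.9, -5.6, 3.4]
finger_gap: 16.9
gripper_force: 29.6
ang 46.89 R 127.5 yaw -43.2 tangF(ccw+) -5.2 radF -2.8
xyz [-0.004, -0.009, -0.0] twist [0.002, 0.001, -0.006] mm 2 yaw -42.2
xyz [-0.004, -0.018, -0.0] twist [0.002, 0.001, -0.011] mm 5 yaw -41.2
xyz [-0.005, -0.026, -0.0] twist [0.002, 0.001, -0.017] mm 7 yaw -40.2
```

```bash

python3 -m creep '{"xyz":[[-0.002,-0.006,0],[-0.002,-0.012,0],[-0.002,-0.012,0]],"twist":[[0,0,-0.002],[0,0,-0.003],[0,0,-0.003]],"hand":[16,16,16]}' 30
python3 arc.py 1 1
```

```text
t: 67.58
eef_pos: [657.1, -116.6, 52.3]
orientation: [2.868, 1.255, 0.006]
ft_force: [7.3, -8.5, -0.9]
finger_gap: 17.0
gripper_force: 29.5
ang 46.92 R 127.5 yaw -42.7 tangF(ccw+) -11.2 radF -1.2
xyz [-0.004, -0.009, -0.0] twist [0.004, 0.0, -0.006] mm 2 yaw -41.7
```

At the hard stop (11 N, no further motion). I'll ease off, release, lift and look.

```bash

python3 -m creep '{"xyz":[[0,0.008,0],[0,0.014,0],[0,0.014,0],[0,0.014,0],[0,0.014,0],[0,0.014,-0.15],[0,0.014,-0.4],[0,0.014,-0.5],[0,0.014,-0.5]],"twist":[[0,0,0],[0,0,0],[0,0,0],[0,0,0],[0,0,0],[0,0,0],[0,0,0],[0,0,0],[0,0,0]],"hand":[16,16,28,34,36,36,36,36,36]}' 30
python3 - <<'E'
import h
h.RAW=True
h.go((560,60,185,-43))
E
```

```text
t: 68.7
eef_pos: [657.7, -114.6, 178.8]
orientation: [2.875, 1.262, 0.006]
ft_force: [0.5, -0.3, 0.1]
finger_gap: 36.0
gripper_force: 0.0
xyz [0.25, -0.761, -0.027] twist [0.001, -0.001, 0.002] mm 200 yaw -43.0
```

```bash

python3 -m creep '{"xyz":[[0.25,-0.761,0],[0.25,-0.761,0],[0.25,-0.761,0],[0.25,-0.761,0],[0.25,-0.761,0],[0.25,-0.761,0]],"twist":[[0,0,0],[0,0,0],[0,0,0],[0,0,0],[0,0,0],[0,0,0]],"hand":[36,36,36,36,36,36]}' 30
python3 - <<'E'
from h import *
d=vision.get_image("top"); np.savez("top10.npz",**d); cv2.imwrite("pics/t10.png",cv2.resize(d["frame"][140:300,340:520,::-1],None,fx=4,fy=3.7,interpolation=2)); disc(d,(570,-209)); show(d,box=(640,780,40,330))
print(r.observe()["ft_force"])
E
```

```text
t: 69.45
eef_pos: [559.2, 58.2, 176.0]
orientation: [2.878, 1.257, -0.001]
ft_force: [-0.3, -0.4, -0.4]
finger_gap: 36.1
gripper_force: 0.0
post [ 656.4 -116.5] h 65.62060256276975 46
[733.1  68.6] [95.8  6.8] -10.9 h 14.4 117
[743.7 277.3] [22.8 18.7] 56.2 h 83.8 74
[-0.49304286 -0.6872975   0.53870689]
```

View pics/t10.png

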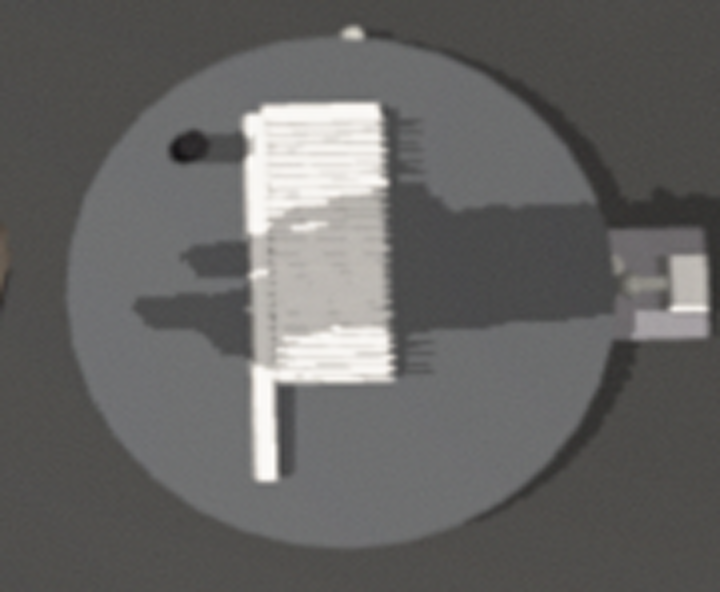

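The table is at its inspection stop: the post has turned 90.3°. The row is still tight against the fence (crop x≈250) and end stop (y≈105). The bottle and screwdriver are where they were.

```bash
python3 -c "
from cell import finish_job
print(finish_job())"
```

```text
the job is handed in; nothing more can be done
None
```

I turned the table clockwise to its loading stop, lined up all four modules in a tight row against the fence and end stop, then turned it anticlockwise into the inspection stop and let go. The last picture shows the row still tight and the bottle and screwdriver where they started, and I have handed the job in, though no verdict came back.

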